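# Sort tube carriers by cap colour and start the bench timer

### The arm

A 6-joint arm with a two-finger parallel gripper is mounted at the origin on the work surface. World frame = base frame: x ahead of the robot, y to its left, z up, the work surface at z = 0. Lengths are in m, angles in rad, forces in N, time in s.
With the tool pointing down it reaches from about 0.375 to 0.975 m from the base axis. Payload 3.8 kg.
Tool frame: the origin (TCP) lies at the centre of the arm's flange, where the gripper is bolted on; the fingertips stand 173 mm ahead of it and the grasp point (between the pads) lies 155 mm ahead of it (bot.tip_reach is the distance from the TCP to the fingertips, in m); z points along the fingers, y is the line along which they close (so a half turn about z gives the same grasp; the last joint's range is limited). The gripper opens to 85 mm and grips with 20 to 120 N. Pads are 22 mm wide; open, the fingers measure 114 mm over their backs; the gripper's body (76 mm by 85 mm) begins 54 mm behind the grasp point. The pads swing forward as they close: fully open they stand 13 mm farther back than shut.
Start: joints at [-1.279, 0.264, 1.604, -0, 1.274, -0.037], TCP at [0.218, -0.639, 0.405] pointing down, gripper open.
Joint ranges: [-2.63, 2.63], [-0.94, 2.18], [0.31, 2.57], [-1.31, 4.45], [0, 2.66], [-2.55, 2.55]. Speed limits (rad/s): [2.57, 2.57, 3.14, 3.14, 3.14, 3.14].

### API

Orientations are given as a rotation vector (axis times angle).
In Python, from workcell import bot gives the robot as it stands.
- The arm moves only by the tool drive_tool, never from a script. Its arguments are lists of equal length, an entry for each row: "claw": the finger opening in mm, from 0 to 85.4; "slide": the shift along the world's x, y, z each as a share of 0.5 m, from -1 to 1, a list of three; "yaw": the turn about the world's z as a share of 180 degrees, from -1 to 1. A call has 1 to 8 rows; each row is the pose to reach, as a shift and turn from the pose commanded when the call began, turning the shorter way round; what a row does not reach only later rows make up. A row lasts 1/12 s, in which the tool goes at most 41.7 mm and 7.16 degrees, less where a joint would pass 70% of its speed; a pose out of reach is approached as far as the arm can. A call with a number of a shift or a turn outside -1 to 1 is refused whole. A call with a gripper value outside its range is refused whole. The fingers move at their own pace and stop on an object; "newtons" is the grip in N (left out, the last holds). Time passes only in rows, so rows that repeat a pose let the fingers close. It gives the time, the measured TCP pose, the force, the opening and the grip force at its end, in the units of the state.
- bot.read_state(): the state, without advancing time (a new reading comes with each control period).
- bot.read_camera(name): name is "scene" or "top" or "wrist"; returns a dict with "color" (384x512x3 uint8, red, green, blue), "depth" (384x512 float32, m along the optical axis (not along the pixel's ray), 0 where there is no reading), "mtx" (3x3 intrinsics, pixels), "eye" and "rotation" of the camera in the world. Camera axes: x right, y up, looking along -z (the intrinsics and any distortion apply to the point x, -y, -z); pixel columns grow to the right and rows downward; lengths in m; the calibration is good to about 2 mm. A picture is of the moment at which its call begins.
- bot.finish_job(): hands the job in; it is judged then, once.
The state is a dict: "time": time; "q": joint angles; "joint_vel": joint speeds; "joint_torque": joint torques, N m; "tool_pos": TCP position; "tcp_rot": TCP orientation; "wrist_force": force on the tool from outside, world axes, zero at the start; "torque": the same for the moment, N m; "width": opening from 0.0 (shut) to 1.0 (fully open); "grip_force": force on a finger pad.
Only numpy, scipy, OpenCV 4.12 (cv2) and the standard library are available. Lean on these libraries where they do the work, as an engineer would, in place of code of your own. Each camera call takes 0.05 s, during which the arm holds its last target. There are 200 camera calls.

### The job

Slide the carrier of red-capped tubes into the dock with the red floor patch and the carrier of blue-capped tubes into the dock with the blue one, fully inside, keeping them upright and not lifting them off the counter. Then take the orange stylus from its stand, press the timer's sunken green button fully down with its tip, and hang the stylus back in the stand. Leave the yellow carrier, the jar, the pot and the bottle where they are.

Things in the scene. Friction and masses are not known exactly. Their poses are not given: they have to be found in the camera images.
- red_carrier: round black tube carrier, 90 mm across and 42 mm high with a grey band round it, six upright white tubes with red caps in a ring of 27 mm radius on top (cap tops 85 mm above the counter, outermost cap edge 36 mm from the axis); 0.3 kg; origin at the centre of its underside, z up; stands loose near the middle of the counter
- blue_carrier: round black tube carrier, 90 mm across and 42 mm high with a grey band round it, six upright white tubes with blue caps in a ring of 27 mm radius on top (cap tops 85 mm above the counter, outermost cap edge 36 mm from the axis); 0.3 kg; origin at the centre of its underside, z up; stands loose near the middle of the counter
- left_dock: grey three-walled dock fixed on the counter: inside 150 mm wide (own x) and 120 mm deep (own y), walls 6 mm thick and 45 mm high, no floor lip: things slide straight in on the counter; open side towards its own -y (the middle of the counter); it stands on the robot's left; origin at counter level in the middle of the inside
- right_dock: grey three-walled dock fixed on the counter: inside 150 mm wide (own x) and 120 mm deep (own y), walls 6 mm thick and 45 mm high, no floor lip: things slide straight in on the counter; open side towards its own +y (the middle of the counter); it stands on the robot's right; origin at counter level in the middle of the inside
- red_pad: flat round red patch, 116 mm across, 1 mm thick, marking the middle of the floor of one dock (either dock, it varies); look only, carriers slide over it freely; origin at its centre at counter level
- blue_pad: flat round blue patch, 116 mm across, 1 mm thick, marking the middle of the floor of one dock (either dock, it varies); look only, carriers slide over it freely; origin at its centre at counter level
- timer: white bench timer fixed on the counter, 70 x 70 x 50 mm high, grey display on its top; origin at the centre of its underside
- timer_hole (a point): centre of the mouth, on the timer's top face 50 mm above the counter, of an upright round hole of 14 mm diameter ringed in black; the green button's top lies 6 mm below this point
- timer_button (a joint): travel of the green button, m: 0 up, 0.005 fully down; a spring pushes back with about 4.5 N when fully down
- stand: stylus stand fixed on the counter: dark base plate 80 x 60 mm, aluminium column rising from it at own +x, and from it a level fork of two prongs pointing to own -x, fork top 90 mm above the counter, 15 mm wide slot open at -x, prongs 31 mm beyond the seat, with 5 mm high lips at their ends; origin at counter level below the seat
- stand_fork (a point): seat of the stylus: middle of the slot between the prongs, level with the fork's top
- stylus: upright stylus 140 mm long, 70 g, hanging in the fork by its collar: steel rod 9 mm thick from the tip up to 75 mm, tapering to 7 mm at the very tip, orange collar 28 mm across from 75 to 81 mm, round orange handle 18 mm thick from 81 to 140 mm; origin at the tip, z up along the rod. At the start the tip hangs 15 mm above the counter, the handle's top is at 155 mm
- stylus_collar (a point): centre of the underside of the stylus's collar, 75 mm above its tip; coincides with the seat when hung
- yellow_carrier: round black tube carrier, 90 mm across and 42 mm high with a grey band round it, six upright white tubes with yellow caps in a ring of 27 mm radius on top (cap tops 85 mm above the counter, outermost cap edge 36 mm from the axis); 0.3 kg; origin at the centre of its underside, z up; a bystander, leave it
- amber_jar: amber jar with white lid, 60 mm across, 85 mm high, a bystander; origin at the centre of its underside
- specimen_pot: clear pot with orange lid, 56 mm across, 65 mm high, a bystander; origin at the centre of its underside
- sanitizer: clear bottle with blue cap, 64 mm across, 170 mm high, a bystander; origin at the centre of its underside
Not all that is in view belongs to the job. What is shaped like the stylus but black is not meant. Leave any pink look-alike of the red_carrier alone.

How it is judged:
By the outcome, as a careful person would: the job done as asked, in the order asked, and still so for the second after the job is handed in, with the robot touching nothing.
It also fails if it takes over 72 s, if anything falls off the work surface, if the arm or the gripper's body presses on something with over 40 N, if the wrist force passes 120 N, or if a joint passes its speed limit or range.

## Working session

There is one attempt and no reset: what is moved stays moved. The work goes in short steps, Python scripts to look and compute and a tool call to move; the robot and the scene stay as the last step left them, time stands still between calls to the robot, and variables do not carry over. Pictures are saved under pics/ and viewed, at most 10 in all, crops included, and the job is handed in when it is done.

Besides the shell and the picture viewer there is one more tool, called as name([rows], argument=value, ...), one row to a line, values as JSON. drive_tool: Moves the arm, as the interface text tells. Shift numbers are shares of 0.5 m and turn numbers shares of 180 degrees, none past 1 either way. Its arguments: {"type":"object","properties":{"claw":{"type":"array","items":{"type":"number"}},"slide":{"type":"array","items":{"type":"array","items":{"type":"number"}}},"yaw":{"type":"array","items":{"type":"number"}},"newtons":{"type":"number"}},"required":["claw","slide","yaw"]}

```bash
mkdir -p pics; ls
cat > h.py <<'E'
import sys; sys.path.insert(0,'.')
import numpy as np, cv2
from workcell import bot
def cam(n):
    c=bot.read_camera(n); np.savez(f'{n}.npz',**{k:c[k] for k in('color','depth','mtx','eye','rotation')}); return c
def R(c):
    r=np.array(c['rotation'],float); return r if r.shape==(3,3) else cv2.Rodrigues(r)[0]
def ray(c,u,v):
    K=c['mtx']; d=np.array([(u-K[0,2])/K[0,0],-(v-K[1,2])/K[1,1],-1.]); return R(c)@d
def at_z(c,u,v,z):
    d=ray(c,u,v); e=np.array(c['eye']); return e+d*(z-e[2])/d[2]
def cloud(c):
    K=c['mtx']; D=c['depth']; v,u=np.mgrid[:D.shape[0],:D.shape[1]]
    P=np.stack([(u-K[0,2])/K[0,0]*D,-(v-K[1,2])/K[1,1]*D,-D],-1)
    return P@R(c).T+np.array(c['eye'])
def proj(c,p):
    q=R(c).T@(np.array(p)-np.array(c['eye'])); K=c['mtx']; return K[0,2]+K[0,0]*q[0]/-q[2],K[1,2]-K[1,1]*q[1]/-q[2]
def save(img,n): cv2.imwrite(f'pics/{n}.png',img[...,::-1])
E
python3 - <<'E'
from h import *
a=cam('top');b=cam('scene')
for n,c in(('top',a),('scene',b)):
    save(c['color'],n); print(n,{k:c[k] for k in c if k not in('color','depth')})
print(bot.read_state(),bot.tip_reach)
E
```

```text
pics
top {'mtx': array([[411.37210718,   0.        , 248.1504282 ],
       [  0.        , 411.37210718, 197.20500685],
       [  0.        ,   0.        ,   1.        ]]), 'eye': array([ 0.49644071, -0.02382149,  1.07477188]), 'rotation': array([ 0.04587151, -0.03783094, -1.55678531])}
scene {'mtx': array([[369.82863008,   0.        , 260.38209489],
       [  0.        , 369.82863008, 188.84999123],
       [  0.        ,   0.        ,   1.        ]]), 'eye': array([0.98735243, 0.62156637, 0.55618684]), 'rotation': array([0.38323062, 1.28170874, 2.26481643])}
{'time': 0.1, 'q': array([-1.27890971e+00,  2.64691503e-01,  1.60524824e+00, -9.80287921e-06,
        1.27366375e+00, -3.69217687e-02]), 'joint_vel': array([ 0.0013905 , -0.00060104, -0.00352713,  0.00034637, -0.00079346,
       -0.00030237]), 'joint_torque': array([ 3.16199194e-04, -5.16706073e+01, -3.68590879e+01, -7.74217051e-05,
        6.22648935e-03, -8.78000674e-05]), 'tool_pos': array([ 0.21786328, -0.63855354,  0.40347109]), 'tcp_rot': array([-3.09726434e+00, -5.13845686e-01,  4.15913060e-04]), 'wrist_force': array([ 0.20762812, -0.18998756,  0.93475467]), 'torque': array([-0.06258899,  0.05815102, -0.0381154 ]), 'grip_force': 0.0, 'width': 0.9973894213115411} 0.1734
```

View pics/top.png

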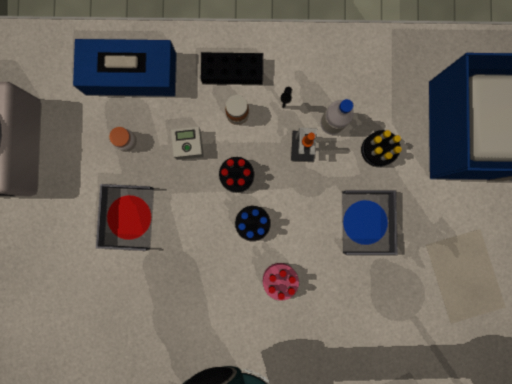

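View pics/scene.png

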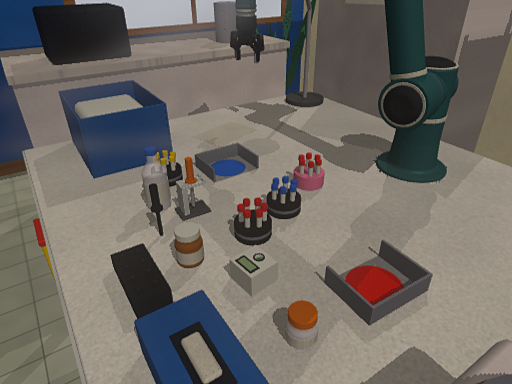

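Top view: the red carrier is at (237,174), and its pink look-alike, also with red caps, at (281,282). The blue carrier is at (253,223) and the yellow one at (381,148). The orange stylus is at (308,140), and the black look-alike at (287,95). The timer button is at (187,147). The red patch is in the left dock (129,217) and the blue patch in the right dock (367,222). The sanitizer cap (347,106) and the pot lid (121,137) could also pass for the blue and orange targets by colour.

I choose red (237,174), blue (253,223) and the stylus at (308,140).

```bash
cat > m1.py <<'E'
from h import *
T=dict(np.load('top.npz'));S=dict(np.load('scene.npz'))
def blobs(c,lo,hi,zr,amin=8,roi=None):
    hsv=cv2.cvtColor(c['color'],cv2.COLOR_RGB2HSV); m=cv2.inRange(hsv,np.array(lo),np.array(hi))
    P=cloud(c); m[(P[...,2]<zr[0])|(P[...,2]>zr[1])]=0
    n,l,s,ce=cv2.connectedComponentsWithStats(m)
    return [(np.round(ce[i],1),s[i,4],np.round(np.median(P[l==i],0),4),np.round((P[l==i].max(0)+P[l==i].min(0))/2,4)) for i in range(1,n) if s[i,4]>=amin]
if __name__=='__main__':
  for n,c in(('top',T),('scene',S)):
    print(n)
    for k,a in dict(redcaps=((0,150,60),(6,255,255),(.06,.1)),bluecaps=((105,120,60),(125,255,255),(.06,.1)),pads_r=((0,180,60),(6,255,255),(-.01,.012),100),pads_b=((105,150,60),(125,255,255),(-.01,.012),100),orange=((5,170,80),(14,255,255),(.05,.17)),green=((45,60,30),(90,255,255),(.03,.06),4)).items():
        print(k); [print('  ',*b) for b in blobs(c,*a)]
  P=cloud(T); 
  im=np.vstack([cv2.resize(T['color'][80:180,160:400],(720,300),interpolation=2),cv2.resize(S['color'][140:240,130:370],(720,300),interpolation=2)]); save(im,'crop1')
E
python3 m1.py
```

```text
top
redcaps
   [230.1 162.4] 36 [0.6336 0.0267 0.0859] [0.634  0.0267 0.084 ]
   [241.2 162.6] 35 [6.327e-01 1.000e-04 8.560e-02] [6.331e-01 1.000e-04 8.470e-02]
   [224.5 171.9] 37 [0.6094 0.0407 0.0847] [0.6098 0.0395 0.086 ]
   [246.6 172.1] 36 [ 0.6101 -0.0147  0.086 ] [ 0.6103 -0.0136  0.0847]
   [229.8 181.4] 35 [0.5875 0.026  0.085 ] [0.5866 0.026  0.0854]
   [241.1 181.6] 34 [ 0.586  -0.0007  0.0854] [ 0.587  -0.0006  0.0855]
   [282.4 272.7] 31 [ 0.3696 -0.1019  0.0855] [ 0.3694 -0.1027  0.082 ]
   [272.2 277.6] 28 [ 0.3575 -0.078   0.0858] [ 0.3585 -0.0791  0.0842]
   [291.6 279.2] 30 [ 0.3553 -0.1254  0.0852] [ 0.3549 -0.1245  0.0812]
   [271.4 288.7] 31 [ 0.3318 -0.0757  0.0855] [ 0.331  -0.077   0.0805]
   [290.8 290.5] 35 [ 0.3276 -0.1232  0.0852] [ 0.3283 -0.1236  0.075 ]
   [280.8 295.5] 31 [ 0.3172 -0.0995  0.0857] [ 0.3156 -0.0986  0.0819]
bluecaps
   [121.7  62.8] 3389 [0.8764 0.2967 0.0803] [0.8784 0.2995 0.0801]
   [255.1 212.2] 34 [ 0.5138 -0.0354  0.0855] [ 0.5139 -0.0354  0.0844]
   [244.6 215.5] 31 [ 0.504  -0.0113  0.0859] [ 0.5051 -0.0102  0.0852]
   [263.2
[... 2039 characters left out ...]
67.5] 413 [ 0.4926 -0.313   0.0029] [ 0.4912 -0.3164  0.0031]
orange
   [189.1 171.1] 186 [ 0.6887 -0.1478  0.121 ] [ 0.6862 -0.1493  0.1236]
   [189.3 245.2] 181 [0.7815 0.0412 0.0592] [0.7758 0.0324 0.0582]
   [302.3 314.7] 687 [0.7019 0.3142 0.0659] [0.6984 0.3102 0.0598]
green
   [287.8  52.8] 12 [-0.6468 -1.4955  0.0455] [-0.6491 -1.4976  0.0429]
   [294.7  58.7] 43 [-0.5748 -1.3264  0.0452] [-0.5703 -1.3228  0.0447]
   [391.2 150.2] 4 [ 0.0571 -0.0338  0.0577] [ 0.0535 -0.0378  0.0557]
   [413.2 161.7] 417 [0.0533 0.0471 0.0444] [0.0188 0.0123 0.045 ]
   [251.  213.5] 4 [ 0.6003 -0.0041  0.044 ] [ 0.6003 -0.0041  0.0441]
   [258.5 258.6] 17 [0.6747 0.1424 0.0458] [0.6766 0.1449 0.0489]
```

View pics/crop1.png

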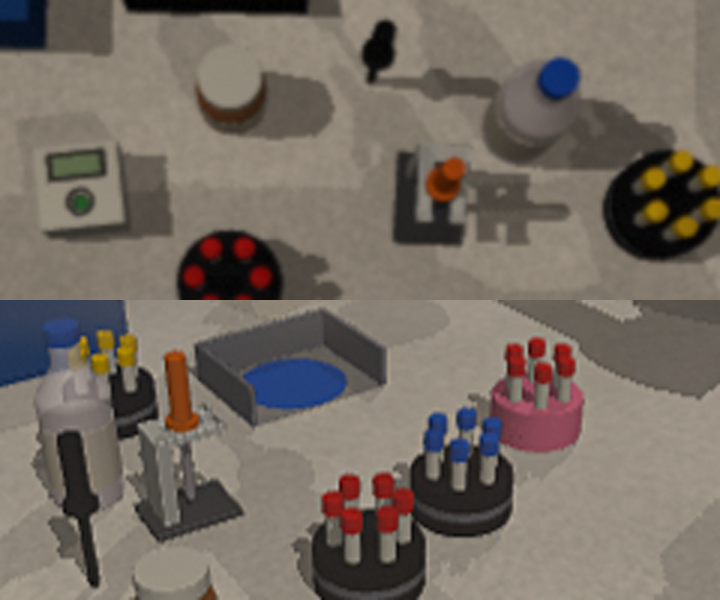

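The crop confirms the orange stylus hanging in the aluminium stand, with the fork opening towards world -x. The black-bodied carriers with red and blue caps are the targets, and the pink one is the look-alike. The cap tops measure 85 mm high in the top view (81–84 mm in the scene view), which fits the text.

The centres are:
- Red carrier: (0.610, 0.013)
- Blue carrier: (0.487, -0.030)
- Red patch: (0.498, 0.294)
- Blue patch: (0.493, -0.323)

I will push each carrier low, with the two fingers as a cradle.

drive_tool([
  [0.4, 0.54, 0],
  [0.4, 0.54, 0],
  [0.4, 0.54, 0],
  [0.4, 0.54, 0],
  [0.4, 0.54, 0],
  [0.4, 0.54, 0],
  [0.4, 0.54, 0],
  [0.4, 0.54, 0],
], claw=[50, 50, 50, 50, 50, 50, 50, 50], yaw=[-0.3, -0.3, -0.3, -0.3, -0.3, -0.3, -0.3, -0.3])

```text
time: 0.77
tool_pos: [0.4124, -0.3754, 0.4043]
tcp_rot: [-2.992, 0.958, 0.001]
wrist_force: [-0.1, -0.5, 0.7]
width: 0.581
grip_force: 0.0
```

drive_tool([
  [0.38, 0.51, 0],
  [0.38, 0.51, 0],
  [0.38, 0.51, 0],
  [0.38, 0.51, 0],
  [0.38, 0.51, 0],
  [0.38, 0.51, 0],
  [0.38, 0.51, 0],
  [0.38, 0.51, 0],
], claw=[50, 50, 50, 50, 50, 50, 50, 50], yaw=[-0.11, -0.11, -0.11, -0.11, -0.11, -0.11, -0.11, -0.11])

```text
time: 1.43
tool_pos: [0.603, -0.1194, 0.4042]
tcp_rot: [-2.788, 1.448, 0.001]
wrist_force: [0.5, -0.7, 0.3]
width: 0.583
grip_force: 0.0
```

drive_tool([
  [0.08, 0.11, 0],
  [0.094, 0.126, 0],
  [0.094, 0.126, -0.08],
  [0.094, 0.126, -0.16],
  [0.094, 0.126, -0.24],
  [0.094, 0.126, -0.3],
  [0.094, 0.126, -0.3],
  [0.094, 0.126, -0.3],
], claw=[50, 50, 50, 50, 50, 50, 50, 50], yaw=[0, 0, 0, 0, 0, 0, 0, 0])

```text
time: 2.1
tool_pos: [0.6476, -0.0588, 0.252]
tcp_rot: [2.785, -1.448, -0.009]
wrist_force: [-0.0, 0.3, 0.4]
width: 0.585
grip_force: 0.0
```

Run:
```python
from h import *
c=cam('wrist'); save(c['color'],'w1'); s=bot.read_state(); print(s['time'],s['tool_pos'],s['tcp_rot'],c['eye'],c['rotation'])
```

```text
2.15 [ 0.64914814 -0.05906738  0.25497303] [ 2.78689137e+00 -1.44969494e+00 -8.21736087e-04] [ 0.68470184 -0.11236196  0.22161099] [-0.11253227  0.33596352 -2.51108514]
```

View pics/w1.png

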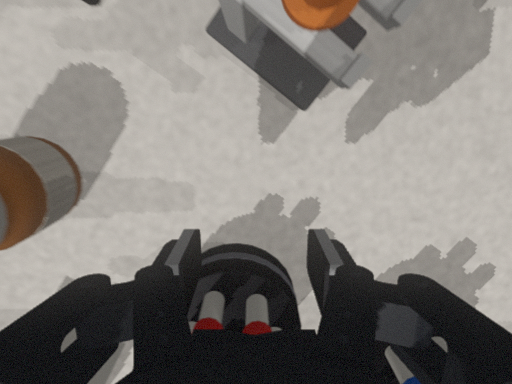

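The wrist view shows the red carrier centred between the fingers at about (248,300). The stylus stand is behind the wrist camera at (320,10), so I will descend close to the carrier.

drive_tool([
  [-0.014, 0.04, 0],
  [-0.014, 0.04, -0.06],
  [-0.014, 0.04, -0.114],
  [-0.014, 0.04, -0.114],
  [-0.03, 0.063, -0.114],
  [-0.046, 0.086, -0.114],
  [-0.063, 0.11, -0.114],
  [-0.08, 0.134, -0.114],
], claw=[50, 50, 50, 50, 50, 50, 50, 50], yaw=[0, 0, 0, 0, 0, 0, 0, 0])

```text
time: 2.82
tool_pos: [0.6095, 0.0091, 0.2006]
tcp_rot: [-2.785, 1.449, -0.008]
wrist_force: [1.7, -1.4, 3.4]
width: 0.592
grip_force: 1.5
```

drive_tool([
  [-0.017, 0.024, 0],
  [-0.034, 0.048, 0],
  [-0.051, 0.072, 0],
  [-0.068, 0.096, 0],
  [-0.085, 0.12, 0],
  [-0.102, 0.144, 0],
  [-0.114, 0.16, 0],
  [-0.12, 0.168, 0],
], claw=[50, 50, 50, 50, 50, 50, 50, 50], yaw=[0, 0, 0, 0, 0, 0, 0, 0])

```text
time: 3.48
tool_pos: [0.5487, 0.0725, 0.1961]
tcp_rot: [-2.777, 1.404, 0.028]
wrist_force: [1.6, -1.7, 2.6]
width: 0.59
grip_force: 1.6
```

```bash
cat > carr.py <<'E'
from m1 import *
def locate(c,col,near=None):
    lo,hi=dict(red=((0,150,60),(6,255,255)),blue=((105,120,60),(125,255,255)))[col]
    hsv=cv2.cvtColor(c['color'],cv2.COLOR_RGB2HSV); m=cv2.inRange(hsv,np.array(lo),np.array(hi)); P=cloud(c)
    n,l,s,ce=cv2.connectedComponentsWithStats(m)
    return [np.round(np.r_[np.median(P[l==i],0),ce[i],s[i,4]],3) for i in range(1,n) if 8<s[i,4]<400 and .06<np.median(P[l==i][:,2])<.1 and .2<np.median(P[l==i][:,0])<.75]
if __name__=='__main__':
    import sys
    c=cam('top'); s=bot.read_state(); print(s['time'],s['tool_pos'],s['wrist_force'])
    for b in locate(c,sys.argv[1]): print(b)
    c=cam('scene'); print('scene')
    for b in locate(c,sys.argv[1]): print(b)
E
python3 carr.py red
```

```text
3.5333 [0.54852003 0.07255866 0.19599519] [1.1298277  0.55216913 0.81320232]
[5.07000e-01 1.37000e-01 8.70000e-02 1.81308e+02 2.12769e+02 1.30000e+01]
[4.98e-01 9.90e-02 8.50e-02 1.99e+02 2.18e+02 4.70e+01]
[4.95000e-01 1.26000e-01 8.50000e-02 1.87816e+02 2.19224e+02 4.90000e+01]
[ 3.69000e-01 -1.02000e-01  8.50000e-02  2.82455e+02  2.72909e+02
  3.30000e+01]
[ 3.590e-01 -7.800e-02  8.600e-02  2.722e+02  2.775e+02  3.000e+01]
[ 3.56000e-01 -1.24000e-01  8.50000e-02  2.91516e+02  2.78968e+02
  3.10000e+01]
[ 3.32000e-01 -7.60000e-02  8.50000e-02  2.71375e+02  2.88844e+02
  3.20000e+01]
[ 3.29000e-01 -1.23000e-01  8.50000e-02  2.91152e+02  2.90485e+02
  3.30000e+01]
[ 3.17000e-01 -9.90000e-02  8.60000e-02  2.80677e+02  2.95387e+02
  3.10000e+01]
scene
[ 3.250e-01 -1.120e-01  8.200e-02  3.104e+02  1.555e+02  1.000e+01]
[ 3.28000e-01 -7.40000e-02  8.40000e-02  3.17611e+02  1.59722e+02
  5.40000e+01]
[ 3.59000e-01 -7.00000e-02  8.20000e-02  3.10964e+02  1.63714e+02
  2.80000e+01]
[5.01000e-01 1.08000e-01 8.30000e-02 3.14019e+02 2.09283e+02 5.30000e+01]
[5.40000e-01 1.09000e-01 8.40000e-02 3.01311e+02 2.13981e+02 1.06000e+02]
[5.12000e-01 1.46000e-01 8.40000e-02 3.22056e+02 2.17731e+02 1.08000e+02]
[5.42000e-01 1.41000e-01 8.30000e-02 3.09338e+02 2.22368e+02 6.80000e+01]
```

Run:
```python
from h import *
s=bot.read_state(); print(s)
c=cam('scene'); save(c['color'][100:330,200:460].repeat(2,0).repeat(2,1),'s2')
```

```text
{'time': 3.5833, 'q': array([0.07511123, 0.25737432, 2.03928255, 0.04606652, 0.84678945,
       2.55152957]), 'joint_vel': array([-0.00721695,  0.01324368, -0.0098827 , -0.00571411,  0.00516896,
        0.00014869]), 'joint_torque': array([ 2.23576007e-01, -4.34498084e+01, -2.86197352e+01,  1.67105757e-01,
       -1.22909294e-02,  3.72758645e-03]), 'tool_pos': array([0.54876437, 0.07229661, 0.19586053]), 'tcp_rot': array([-2.77778872,  1.40433833,  0.02952692]), 'wrist_force': array([ 0.10779286, -0.4511778 , -0.01980986]), 'torque': array([-0.00645379,  0.02581721,  0.0085613 ]), 'grip_force': 0.0, 'width': 0.5867305532304219}
```

View pics/s2.png

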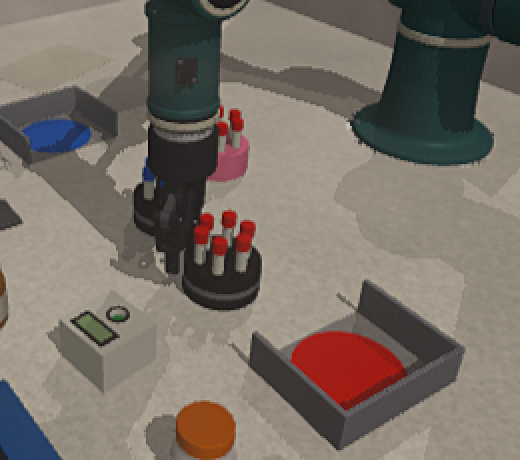

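The shot shows the red carrier upright, about halfway to the red dock (around (222,265) in the crop). The last joint has reached its limit, so I will back off, lift and turn half round before the straight push.

drive_tool([
  [0.02, -0.03, 0],
  [0.03, -0.05, 0.03],
  [0.03, -0.05, 0.1],
  [0, -0.05, 0.18],
  [-0.02, -0.05, 0.25],
  [-0.04, -0.05, 0.25],
  [-0.04, -0.05, 0.25],
  [-0.04, -0.05, 0.25],
], claw=[50, 50, 50, 50, 50, 50, 50, 50], yaw=[0.01, 0.04, 0.08, 0.12, 0.16, 0.2, 0.24, 0.28])

```text
time: 4.3
tool_pos: [0.5295, 0.0466, 0.3221]
tcp_rot: [-3.12, 0.086, 0.043]
wrist_force: [-0.1, 0.4, -0.0]
width: 0.589
grip_force: 0.0
```

drive_tool([
  [0, 0, 0],
  [0, 0, 0],
  [0, 0, 0],
  [0, 0, 0],
  [0, 0, 0],
  [0, 0, 0],
  [0, 0, 0],
  [0, 0, 0],
], claw=[50, 50, 50, 50, 50, 50, 50, 50], yaw=[0.3, 0.3, 0.3, 0.3, 0.3, 0.3, 0.3, 0.3])

```text
time: 4.97
tool_pos: [0.5296, 0.0467, 0.3206]
tcp_rot: [-2.831, -1.345, 0.057]
wrist_force: [0.5, -0.2, 0.7]
width: 0.585
grip_force: 0.0
```

Run:
```python
from h import *
from carr import locate
s=bot.read_state(); print(s['time'],s['tool_pos'],s['tcp_rot'],s['q'])
c=cam('scene'); print(np.array(locate(c,'red')))
c=cam('top'); print(np.array(locate(c,'red')))
```

```text
4.9667 [0.52963554 0.04665256 0.32056481] [-2.83127181 -1.34497929  0.05654172] [ 0.0436251   0.0751368   1.9854674  -0.00887314  1.11679618  0.73148685]
[[ 3.69000e-01 -1.00000e-01  8.30000e-02  3.01039e+02  1.59843e+02
   5.10000e+01]
 [ 3.32000e-01 -6.90000e-02  8.20000e-02  3.18235e+02  1.61412e+02
   3.40000e+01]
 [ 3.58000e-01 -6.90000e-02  8.10000e-02  3.11417e+02  1.64000e+02
   2.40000e+01]
 [ 5.01000e-01  1.07000e-01  8.20000e-02  3.14019e+02  2.09283e+02
   5.30000e+01]
 [ 5.41000e-01  1.09000e-01  8.30000e-02  3.01324e+02  2.14048e+02
   1.05000e+02]
 [ 5.12000e-01  1.46000e-01  8.40000e-02  3.22047e+02  2.17877e+02
   1.06000e+02]
 [ 5.42000e-01  1.41000e-01  8.20000e-02  3.09373e+02  2.22433e+02
   6.70000e+01]]
[[ 4.90000e-01  1.25000e-01  8.50000e-02  1.87714e+02  2.21333e+02
   2.10000e+01]
 [ 3.70000e-01 -1.02000e-01  8.50000e-02  2.82375e+02  2.72844e+02
   3.20000e+01]
 [ 3.58000e-01 -7.80000e-02  8.50000e-02  2.72172e+02  2.77586e+02
   2.90000e+01]
 [ 3.56000e-01 -1.25000e-01  8.50000e-02  2.91531e+02  2.78875e+02
   3.20000e+01]
 [ 3.32000e-01 -7.60000e-02  8.60000e-02  2.71375e+02  2.88844e+02
   3.20000e+01]
 [ 3.28000e-01 -1.23000e-01  8.60000e-02  2.90914e+02  2.90629e+02
   3.50000e+01]
 [ 3.17000e-01 -1.00000e-01  8.50000e-02  2.80806e+02  2.95258e+02
   3.10000e+01]]
```

```bash
cat >> h.py <<'E'
def tilt(s):
    M=cv2.Rodrigues(np.array(s['tcp_rot'],float))[0]; z=M[:,2]; y=M[:,1]
    return 'tool z',np.round(z,4),'tiltdeg',round(np.degrees(np.arccos(-z[2])),2),'close ang',round(np.degrees(np.arctan2(y[1],y[0])),2)
E
python3 - <<'E'
from h import *
print(tilt(bot.read_state()))
for r in([-3.09726434e+00, -5.13845686e-01,  4.15913060e-04],[2.785, -1.448, -0.009],[ 2.78689137e+00,-1.44969494e+00,-8.21736087e-04],[-2.785, 1.449, -0.008],[-2.77778872,  1.40433833,  0.02952692],[-3.12, 0.086, 0.043]): print(tilt(dict(tcp_rot=r)))
E
```

```text
('tool z', array([-0.0351, -0.0094, -0.9993]), 'tiltdeg', np.float64(2.08), 'close ang', np.float64(-39.52))
('tool z', array([-6.0e-04,  1.9e-03, -1.0e+00]), 'tiltdeg', np.float64(0.12), 'close ang', np.float64(-71.16))
('tool z', array([-6.3e-03,  3.0e-04, -1.0e+00]), 'tiltdeg', np.float64(0.36), 'close ang', np.float64(-144.94))
('tool z', array([-6.e-04,  1.e-04, -1.e+00]), 'tiltdeg', np.float64(0.03), 'close ang', np.float64(-144.97))
('tool z', array([ 5.5e-03, -4.0e-04, -1.0e+00]), 'tiltdeg', np.float64(0.32), 'close ang', np.float64(-144.97))
('tool z', array([-0.0039,  0.0343, -0.9994]), 'tiltdeg', np.float64(1.98), 'close ang', np.float64(-143.65))
('tool z', array([-0.027 ,  0.0209, -0.9994]), 'tiltdeg', np.float64(1.95), 'close ang', np.float64(-93.17))
```

drive_tool([
  [0, 0, 0],
  [0, 0, 0],
  [0, 0, 0],
  [0, 0, 0],
  [0, 0, 0],
  [0, 0, -0.08],
  [0, 0, -0.16],
  [0, 0, -0.24],
], claw=[50, 50, 50, 50, 50, 50, 50, 50], yaw=[0.04, 0.08, 0.12, 0.16, 0.2, 0.23, 0.257, 0.257])

```text
time: 5.73
tool_pos: [0.5304, 0.0468, 0.2011]
tcp_rot: [2.079, 2.342, -0.049]
wrist_force: [0.3, -0.1, -0.7]
width: 0.585
grip_force: 0.0
```

drive_tool([
  [0, 0, -0.005],
  [0, 0.01, -0.005],
  [-0.002, 0.03, -0.005],
  [-0.005, 0.055, -0.005],
  [-0.009, 0.085, -0.005],
  [-0.012, 0.115, -0.005],
  [-0.016, 0.145, -0.005],
  [-0.02, 0.175, -0.005],
], claw=[50, 50, 50, 50, 50, 50, 50, 50], yaw=[0, 0, 0, 0, 0, 0, 0, 0])

```text
time: 6.4
tool_pos: [0.5212, 0.1364, 0.2024]
tcp_rot: [2.078, 2.34, -0.044]
wrist_force: [-0.6, -0.6, -1.3]
width: 0.586
grip_force: 0.5
```

Run:
```python
from h import *
from carr import locate
s=bot.read_state(); print(s['time'],s['tool_pos'],tilt(s),s['wrist_force'])
c=cam('scene'); print(np.array(locate(c,'red'))[:,:5]); save(c['color'][100:330,200:460].repeat(2,0).repeat(2,1),'s3')
c=cam('top'); print(np.array(locate(c,'red'))[:,:5])
```

```text
6.4 [0.52119294 0.1364444  0.20240264] ('tool z', array([-0.0102, -0.029 , -0.9995]), 'tiltdeg', np.float64(1.76), 'close ang', np.float64(6.77)) [-0.62826945 -0.58641978 -1.26255092]
[[ 3.70000e-01 -1.02000e-01  8.30000e-02  3.00698e+02  1.59767e+02]
 [ 5.32000e-01  1.66000e-01  8.40000e-02  3.21479e+02  2.25807e+02]
 [ 4.95000e-01  1.69000e-01  8.30000e-02  3.34887e+02  2.21604e+02]
 [ 5.08000e-01  2.06000e-01  8.40000e-02  3.43026e+02  2.31465e+02]
 [ 5.38000e-01  2.00000e-01  8.20000e-02  3.29467e+02  2.35667e+02]]
[[ 3.70000e-01 -1.02000e-01  8.50000e-02  2.82300e+02  2.72767e+02]
 [ 3.58000e-01 -7.80000e-02  8.50000e-02  2.72103e+02  2.77517e+02]
 [ 3.55000e-01 -1.25000e-01  8.50000e-02  2.91538e+02  2.78846e+02]
 [ 3.32000e-01 -7.60000e-02  8.50000e-02  2.71424e+02  2.88758e+02]
 [ 3.28000e-01 -1.23000e-01  8.50000e-02  2.91088e+02  2.90559e+02]
 [ 3.17000e-01 -9.90000e-02  8.60000e-02  2.80806e+02  2.95258e+02]]
```

drive_tool([
  [-0.004, 0.035, -0.005],
  [-0.009, 0.07, -0.005],
  [-0.013, 0.105, -0.005],
  [-0.018, 0.14, -0.005],
  [-0.022, 0.17, -0.005],
  [-0.027, 0.2, -0.005],
  [-0.03, 0.22, -0.005],
  [-0.03, 0.23, -0.005],
], claw=[50, 50, 50, 50, 50, 50, 50, 50], yaw=[0, 0, 0, 0, 0, 0, 0, 0])

```text
time: 7.17
tool_pos: [0.5057, 0.2507, 0.1988]
tcp_rot: [2.078, 2.342, -0.047]
wrist_force: [0.0, -3.8, 3.9]
width: 0.585
grip_force: 2.2
```

Run:
```python
from h import *
from carr import locate
s=bot.read_state(); print(s['time'],s['tool_pos'],s['wrist_force'])
c=cam('scene'); print(np.array(locate(c,'red'))[:,:5]); save(c['color'][150:340,240:500].repeat(2,0).repeat(2,1),'s4')
```

```text
7.1667 [0.50569561 0.25074327 0.1988014 ] [ 0.01330993 -3.78827375  3.94191029]
[[ 3.30000e-01 -1.17000e-01  8.00000e-02  3.08143e+02  1.55500e+02]
 [ 3.66000e-01 -9.80000e-02  8.30000e-02  3.01423e+02  1.59654e+02]
 [ 3.29000e-01 -7.40000e-02  8.40000e-02  3.17431e+02  1.59706e+02]
 [ 3.60000e-01 -6.90000e-02  8.10000e-02  3.10457e+02  1.63914e+02]
 [ 5.18000e-01  2.81000e-01  8.40000e-02  3.67573e+02  2.53098e+02]
 [ 4.78000e-01  2.84000e-01  8.30000e-02  3.81800e+02  2.47300e+02]
 [ 4.91000e-01  3.19000e-01  8.40000e-02  3.92756e+02  2.59068e+02]
 [ 5.23000e-01  3.15000e-01  8.40000e-02  3.78490e+02  2.64833e+02]]
```

View pics/s4.png

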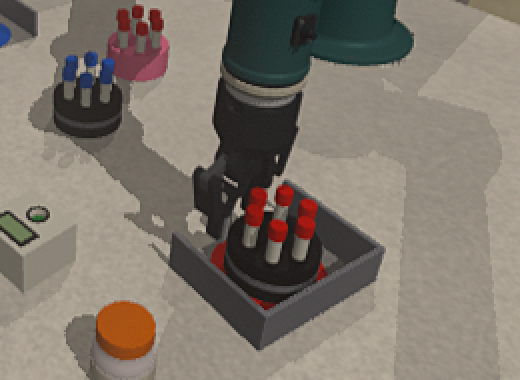

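The red carrier stands upright in the red dock (around (275,255) in the crop), at about (0.500, 0.290), well inside. Next I go straight along the counter to the +y side of the blue carrier.

drive_tool([
  [0, -0.04, 0],
  [-0.005, -0.11, 0],
  [-0.015, -0.19, 0],
  [-0.025, -0.27, 0],
  [-0.036, -0.34, 0],
  [-0.036, -0.39, 0],
  [-0.036, -0.412, 0],
  [-0.036, -0.412, 0],
], claw=[50, 50, 50, 50, 50, 50, 50, 50], yaw=[0, 0, -0.01, -0.02, -0.03, -0.03, -0.03, -0.03])

```text
time: 7.88
tool_pos: [0.487, 0.0412, 0.197]
tcp_rot: [2.193, 2.238, -0.051]
wrist_force: [-0.1, -0.4, 0.6]
width: 0.583
grip_force: 0.0
```

Run:
```python
from h import *
from carr import locate
s=bot.read_state(); print(s['time'],s['tool_pos'],s['wrist_force'],tilt(s))
c=cam('scene')
for k in('red','blue'): print(np.array(locate(c,k))[:,:5])
```

```text
7.8833 [0.4870108  0.04122313 0.19695879] [-0.09540407 -0.42113784  0.58314525] ('tool z', array([-0.0178, -0.0285, -0.9994]), 'tiltdeg', np.float64(1.92), 'close ang', np.float64(1.15))
[[4.79000e-01 2.85000e-01 8.40000e-02 3.82165e+02 2.47646e+02]
 [5.19000e-01 2.83000e-01 8.40000e-02 3.68066e+02 2.53609e+02]
 [4.93000e-01 3.21000e-01 8.40000e-02 3.93233e+02 2.59558e+02]
 [5.23000e-01 3.15000e-01 8.40000e-02 3.78902e+02 2.65152e+02]]
[[ 4.74000e-01 -4.20000e-02  8.30000e-02  2.84346e+02  1.78962e+02]
 [ 5.11000e-01 -3.20000e-02  8.40000e-02  2.74597e+02  1.83581e+02]]
```

drive_tool([
  [0, -0.015, 0],
  [0.001, -0.035, 0],
  [0.002, -0.06, 0],
  [0.003, -0.09, 0],
  [0.004, -0.12, 0],
  [0.005, -0.15, 0],
  [0.006, -0.18, 0],
  [0.007, -0.21, 0],
], claw=[50, 50, 50, 50, 50, 50, 50, 50], yaw=[0, 0, 0, 0, 0, 0, 0, 0])

```text
time: 8.6
tool_pos: [0.4909, -0.0616, 0.1967]
tcp_rot: [2.188, 2.245, -0.051]
wrist_force: [0.1, 1.9, 1.2]
width: 0.586
grip_force: 0.9
```

drive_tool([
  [0.001, -0.03, 0],
  [0.002, -0.06, 0],
  [0.003, -0.09, 0],
  [0.004, -0.12, 0],
  [0.005, -0.15, 0],
  [0.006, -0.18, 0],
  [0.007, -0.21, 0],
  [0.007, -0.23, 0],
], claw=[50, 50, 50, 50, 50, 50, 50, 50], yaw=[0, 0, 0, 0, 0, 0, 0, 0])

```text
time: 9.27
tool_pos: [0.4945, -0.1771, 0.1967]
tcp_rot: [2.188, 2.244, -0.051]
wrist_force: [0.1, 1.6, 1.3]
width: 0.587
grip_force: 0.9
```

Run:
```python
from h import *
from carr import locate
s=bot.read_state(); print(s['time'],s['tool_pos'],s['wrist_force'],tilt(s))
for n in('top','scene'): print(np.array(locate(cam(n),'blue'))[:,:5])
```

```text
9.2667 [ 0.4945459  -0.17713025  0.19670508] [0.12068393 1.64824174 1.29299513] ('tool z', array([-0.018 , -0.0283, -0.9994]), 'tiltdeg', np.float64(1.92), 'close ang', np.float64(1.42))Traceback (most recent call last):
  File "<stdin>", line 4, in <module>
IndexError: too many indices for array: array is 1-dimensional, but 2 were indexed
```

Now the remaining -97 mm in y.

drive_tool([
  [0.001, -0.03, 0],
  [0.002, -0.06, 0],
  [0.003, -0.09, 0],
  [0.004, -0.12, 0],
  [0.005, -0.15, 0],
  [0.005, -0.175, 0],
  [0.005, -0.19, 0],
  [0.005, -0.19, 0],
], claw=[50, 50, 50, 50, 50, 50, 50, 50], yaw=[0, 0, 0, 0, 0, 0, 0, 0])

```text
time: 9.98
tool_pos: [0.4966, -0.2735, 0.1968]
tcp_rot: [2.19, 2.24, -0.053]
wrist_force: [-0.5, -1.4, -0.5]
width: 0.591
grip_force: 0.0
```

drive_tool([
  [0, 0.02, 0],
  [0, 0.06, 0],
  [0, 0.12, 0.05],
  [0, 0.17, 0.13],
  [0, 0.2, 0.21],
  [0, 0.22, 0.29],
  [0, 0.22, 0.37],
  [0, 0.22, 0.4],
], claw=[50, 50, 50, 50, 50, 50, 50, 50], yaw=[0, 0, 0, 0, 0, 0, 0, 0])

```text
time: 10.65
tool_pos: [0.4973, -0.1598, 0.4028]
tcp_rot: [2.182, 2.24, -0.046]
wrist_force: [1.8, -0.6, 0.5]
width: 0.584
grip_force: 0.0
```

Run:
```python
from h import *
from carr import locate
s=bot.read_state(); print(s['time'],s['tool_pos'],s['wrist_force'],tilt(s))
for n in('top','scene'): c=cam(n); print(np.array(locate(c,'blue')))
t=dict(np.load('top.npz')); save(np.vstack([cv2.resize(t['color'][100:270,80:420],(680,340)),cv2.resize(c['color'][120:240,120:440],(680,255))]),'c5')
w=cam('wrist'); save(w['color'],'w5')
```

```text
10.65 [ 0.49726495 -0.15979919  0.40278653] [ 1.808735   -0.58186184  0.51929284] ('tool z', array([-0.0106, -0.031 , -0.9995]), 'tiltdeg', np.float64(1.88), 'close ang', np.float64(1.51))
[]
[[ 4.87000e-01 -2.94000e-01  8.10000e-02  2.31632e+02  1.46447e+02
   3.80000e+01]
 [ 5.13000e-01 -3.00000e-01  7.50000e-02  2.22900e+02  1.49400e+02
   1.00000e+01]]
```

View pics/c5.png

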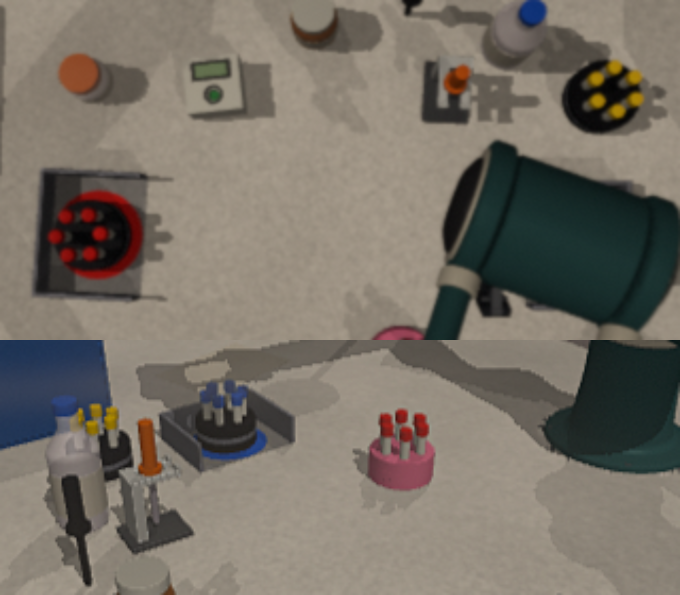

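Both carriers are upright in their docks: red at (95,230) in the upper half, blue at (225,425) in the lower half. Next is the stylus.

drive_tool([
  [0.06, -0.02, 0],
  [0.14, -0.05, 0],
  [0.22, -0.07, 0],
  [0.3, -0.09, 0],
  [0.34, -0.1, 0],
  [0.34, -0.1, 0],
  [0.34, -0.1, 0],
  [0.34, -0.1, 0],
], claw=[50, 50, 50, 50, 50, 50, 50, 50], yaw=[0, 0, 0, 0, 0, 0, 0, 0])

```text
time: 11.47
tool_pos: [0.6655, -0.2109, 0.394]
tcp_rot: [2.192, 2.246, -0.055]
wrist_force: [0.3, -0.5, 0.4]
width: 0.586
grip_force: 0.0
```

Run:
```python
from h import *
T=dict(np.load('top.npz'))
s=bot.read_state(); print(s['time'],s['tool_pos'],tilt(s),s['q'])
w=cam('wrist'); np.savez('wA.npz',**{k:w[k] for k in w}); save(w['color'],'wA')
print(w['eye'],R(w)[:,2], w['mtx'][0])
print('from top', at_z(T,311.3,136.7,.155),at_z(T,307.7,141.7,.093),'hole',at_z(T,186.8,147.1,.044))
print('expected wrist px', proj(w,[.685,-.153,.155]),proj(w,[.685,-.153,.09]))
```

```text
11.4667 [ 0.66554198 -0.21094255  0.39396487] ('tool z', array([-0.023 , -0.0269, -0.9994]), 'tiltdeg', np.float64(2.03), 'close ang', np.float64(1.38)) [-0.33437663  0.31797307  1.55526125 -0.03437709  1.28143292 -0.34875909]
[ 0.66289848 -0.1463021   0.36217102] [0.01621627 0.28448342 0.9585438 ] [321.70366598   0.         253.70435164]
from top [ 0.68410823 -0.15929104  0.155     ] [ 0.68450667 -0.15983649  0.093     ] hole [0.67620801 0.13864037 0.044     ]
expected wrist px (np.float64(296.98945339498755), np.float64(106.51444322095901)) (np.float64(288.63690875253263), np.float64(103.63471959034761))
```

View pics/wA.png

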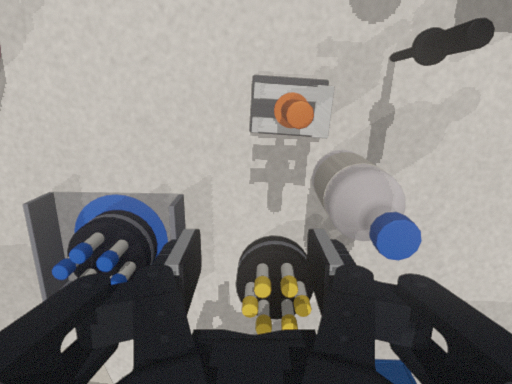

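The wrist view shows the orange handle top at (300,114) and its collar at (290,109) in the stand. The black look-alike is at (430,45), well away from it.

```bash
cat > sty.py <<'E'
from h import *
def meas(w):
    P=cloud(w); hsv=cv2.cvtColor(w['color'],cv2.COLOR_RGB2HSV)
    m=cv2.inRange(hsv,np.array((3,170,60)),np.array((16,255,255)))>0
    m&=(np.abs(P[...,0]-.685)<.08)&(np.abs(P[...,1]+.155)<.08)
    Z=P[...,2]
    for n,sel,z in(('top',m&(Z>.145),.155),('collar',m&(Z<.105),.096)):
        v,u=np.nonzero(sel); 
        if len(u)<5: continue
        (cu,cv_),r=cv2.minEnclosingCircle(np.stack([u,v],1).astype(np.float32))
        print(n,len(u),(cu,cv_,r),'z',np.percentile(Z[sel],[20,50,90]).round(4),'enc@z',at_z(w,cu,cv_,z).round(4),'mean@z',at_z(w,u.mean(),v.mean(),z).round(4))
    # fork top: grey points near z=.09
    f=(np.abs(Z-.09)<.008)&~m&(np.abs(P[...,0]-.685)<.08)&(np.abs(P[...,1]+.155)<.05)
    print('fork',f.sum(),P[f].min(0).round(4),P[f].max(0).round(4)); 
    b=(np.abs(Z-.006)<.005)&(w['color'].max(-1)<70)&(np.abs(P[...,0]-.685)<.08)&(np.abs(P[...,1]+.155)<.06)
    print('base z',np.median(Z[b]),P[b].min(0).round(4),P[b].max(0).round(4))
if __name__=='__main__': meas(dict(np.load('wA.npz')))
E
python3 sty.py
```

```text
fork 2824 [ 0.6555 -0.205   0.082 ] [ 0.7641 -0.137   0.098 ]
  return _methods._mean(a, axis=axis, dtype=dtype,
  ret = ret.dtype.type(ret / rcount)
Traceback (most recent call last):
  File "sty.py", line 17, in <module>
    if __name__=='__main__': meas(dict(np.load('wA.npz')))
                             ~~~~^^^^^^^^^^^^^^^^^^^^^^^^^
  File "sty.py", line 16, in meas
    print('base z',np.median(Z[b]),P[b].min(0).round(4),P[b].max(0).round(4))
                                   ~~~~~~~~^^^
ValueError: zero-size array to reduction operation minimum which has no identity
```

Run:
```python
from h import *
w=dict(np.load('wA.npz')); P=cloud(w); hsv=cv2.cvtColor(w['color'],cv2.COLOR_RGB2HSV)
for u,v in((300,115),(285,103),(312,125),(260,110),(322,95),(240,90),(280,60)): print(u,v,hsv[v,u],P[v,u].round(4))
```

```text
300 115 [ 12 162 191] [ 0.687  -0.158   0.1564]
285 103 [ 10 136 135] [ 0.6803 -0.152   0.115 ]
312 125 [ 15   6 182] [ 0.7052 -0.1696  0.0905]
260 110 [  6  12 103] [ 0.6615 -0.1623  0.0092]
322 95 [ 15   9 172] [ 0.7116 -0.1456  0.0898]
240 90 [ 16  15 192] [ 0.6394 -0.1424  0.0017]
280 60 [ 16  15 191] [ 0.6808 -0.1115  0.0013]
```

```bash
sed -i 's/(3,170,60)/(3,110,50)/; s/.max(-1)<70)/.max(-1)<115)/; s/Z-.006)<.005/Z-.008)<.004/' sty.py; python3 sty.py
python3 - <<'E'
from h import *
w=dict(np.load('wA.npz')); P=cloud(w);Z=P[...,2]
g=(np.abs(Z-.09)<.004)&(np.abs(P[...,0]-.685)<.06)&(P[...,1]>-.19)&(P[...,1]<-.12)
v,u=np.nonzero(g); print(u.min(),u.max(),v.min(),v.max())
x=P[g][:,0];y=P[g][:,1]
for a in np.arange(.65,.73,.008):
    k=(x>=a)&(x<a+.008)
    if k.any(): print(round(a,3),k.sum(),np.sort(y[k])[::max(1,k.sum()//8)].round(4))
E
```

```text
top 652 (298.7916564941406, 113.79166412353516, 14.482965469360352) z [0.1548 0.1554 0.1563] enc@z [ 0.6864 -0.1574  0.155 ] mean@z [ 0.6864 -0.1574  0.155 ]
collar 363 (291.1908264160156, 109.77099609375, 17.73147201538086) z [0.0961 0.0966 0.0978] enc@z [ 0.6868 -0.1576  0.096 ] mean@z [ 0.6816 -0.1553  0.096 ]
fork 2486 [ 0.6555 -0.205   0.082 ] [ 0.7641 -0.137   0.098 ]
base z 0.008594655053986655 [ 0.651  -0.1888  0.006 ] [ 0.7316 -0.1278  0.0107]
252 333 83 137
0.65 2 [-0.169  -0.1446]
0.658 192 [-0.1759 -0.1731 -0.1706 -0.1675 -0.1643 -0.1469 -0.1437 -0.1406]
0.666 302 [-0.1764 -0.173  -0.1704 -0.1672 -0.1643 -0.1466 -0.1436 -0.1412 -0.1381]
0.674 221 [-0.1769 -0.1744 -0.1719 -0.1687 -0.1472 -0.1442 -0.1425 -0.1402 -0.138 ]
0.682 136 [-0.1769 -0.1758 -0.1742 -0.1727 -0.1432 -0.1423 -0.1408 -0.1394]
0.69 149 [-0.1774 -0.1757 -0.1739 -0.1722 -0.1445 -0.143  -0.1415 -0.1406 -0.1391]
0.698 264 [-0.1788 -0.1747 -0.1721 -0.1672 -0.149  -0.1465 -0.1436 -0.1412]
0.706 530 [-0.1795 -0.1742 -0.1686 -0.163  -0.1581 -0.1527 -0.1479 -0.1426 -0.1379]
0.714 355 [-0.1794 -0.1733 -0.1676 -0.1619 -0.1564 -0.1517 -0.1471 -0.1424 -0.1385]
```

Wrist view: handle top at (0.6866, -0.1575), z 0.155; fork top at z 0.090. Both heights agree with the text, and the top camera agrees to within 3 mm. I move above it and take a second wrist view.

drive_tool([
  [0.024, 0.05, 0],
  [0.048, 0.1, 0],
  [0.048, 0.116, 0],
  [0.048, 0.116, 0],
  [0.048, 0.116, -0.04],
  [0.048, 0.116, -0.04],
], claw=[50, 50, 50, 50, 50, 50], yaw=[0, 0, 0, 0, 0, 0])

```text
time: 12.02
tool_pos: [0.6886, -0.1537, 0.3736]
tcp_rot: [2.192, 2.246, -0.057]
wrist_force: [-1.5, 0.4, -0.8]
width: 0.585
grip_force: 0.0
```

Run:
```python
from h import *
import sty
s=bot.read_state(); print(s['time'],s['tool_pos'],tilt(s))
w=cam('wrist'); np.savez('wB.npz',**{k:w[k] for k in w}); sty.meas(w)
z=cv2.Rodrigues(s['tcp_rot'])[0][:,2]; print('grasp pt',s['tool_pos']+.155*z)
```

```text
12.0167 [ 0.68855647 -0.15371469  0.37362712] ('tool z', array([-0.0234, -0.0281, -0.9993]), 'tiltdeg', np.float64(2.09), 'close ang', np.float64(1.38))
top 687 (259.7374267578125, 204.12570190429688, 18.169713973999023) z [0.1544 0.1554 0.1563] enc@z [ 0.6866 -0.1539  0.155 ] mean@z [ 0.6867 -0.1559  0.155 ]
collar 461 (260.19744873046875, 183.75404357910156, 17.602535247802734) z [0.096  0.0966 0.0979] enc@z [ 0.6867 -0.1573  0.096 ] mean@z [ 0.6864 -0.1525  0.096 ]
fork 2515 [ 0.6553 -0.2045  0.0821] [ 0.7649 -0.1369  0.0979]
base z 0.008560863433115462 [ 0.6511 -0.1866  0.005 ] [ 0.7309 -0.1264  0.0118]
grasp pt [ 0.68493005 -0.15806375  0.21873059]
```

drive_tool([
  [0.003, 0, -0.06],
  [0.003, 0.001, -0.11],
  [0.003, 0.001, -0.14],
  [0.003, 0.001, -0.157],
  [0.003, 0.001, -0.157],
  [0.003, 0.001, -0.157],
  [0.003, 0.001, -0.157],
  [0.003, 0.001, -0.157],
], claw=[50, 50, 50, 50, 50, 50, 30, 20], yaw=[0, 0, 0, 0, 0, 0, 0, 0], newtons=40)

```text
time: 12.73
tool_pos: [0.6928, -0.1534, 0.3004]
tcp_rot: [2.188, 2.241, -0.049]
wrist_force: [0.1, 0.7, -1.2]
width: 0.315
grip_force: 0.0
```

drive_tool([
  [0, 0, 0],
  [0, 0, 0],
  [0, 0, 0],
  [0, 0, 0],
  [0, 0, 0],
  [0, 0, 0],
], claw=[12, 8, 8, 8, 8, 8], yaw=[0, 0, 0, 0, 0, 0])

```text
time: 13.23
tool_pos: [0.6927, -0.1533, 0.3001]
tcp_rot: [2.187, 2.241, -0.05]
wrist_force: [0.2, -0.7, 4.9]
width: 0.197
grip_force: 39.0
```

drive_tool([
  [0, 0, 0.01],
  [0, 0, 0.03],
  [0, 0, 0.06],
  [0, 0, 0.1],
  [0, 0, 0.14],
  [0, 0, 0.18],
  [0, 0, 0.21],
  [0, 0, 0.22],
], claw=[8, 8, 8, 8, 8, 8, 8, 8], yaw=[0, 0, 0, 0, 0, 0, 0, 0])

```text
time: 13.9
tool_pos: [0.6927, -0.1533, 0.4133]
tcp_rot: [2.186, 2.239, -0.047]
wrist_force: [0.0, -0.8, -0.4]
width: 0.194
grip_force: 39.0
```

Run:
```python
from h import *
s=bot.read_state(); print(s['time'],s['tool_pos'],tilt(s),s['grip_force'],s['wrist_force'])
w=cam('wrist'); np.savez('wC.npz',**{k:w[k] for k in w})
c=cam('scene'); np.savez('sC.npz',**{k:c[k] for k in c}); t=cam('top')
P=cloud(t); m=(P[...,2]>.06)&(P[...,2]<.1)&(P[...,0]>.42)&(P[...,0]<.57)&(P[...,1]<-.25)&(P[...,1]>-.42)
from carr import locate
print(np.array([b for b in locate(t,'blue')])[:,:3]); print(np.array([b for b in locate(t,'red')])[:,:3])
save(np.hstack([cv2.resize(w['color'],(400,300)),cv2.resize(c['color'][90:240,120:320],(400,300))]),'wC')
```

```text
13.9 [ 0.69267751 -0.15326019  0.41332389] ('tool z', array([-0.0122, -0.0301, -0.9995]), 'tiltdeg', np.float64(1.86), 'close ang', np.float64(1.37)) 39.0382844209671 [ 0.01729676 -0.76842093 -0.3638699 ]
[[ 0.499 -0.354  0.085]
 [ 0.475 -0.347  0.085]
 [ 0.468 -0.316  0.088]]
[[0.522 0.281 0.084]
 [0.499 0.267 0.085]
 [0.495 0.319 0.085]
 [0.475 0.279 0.085]]
```

View pics/wC.png

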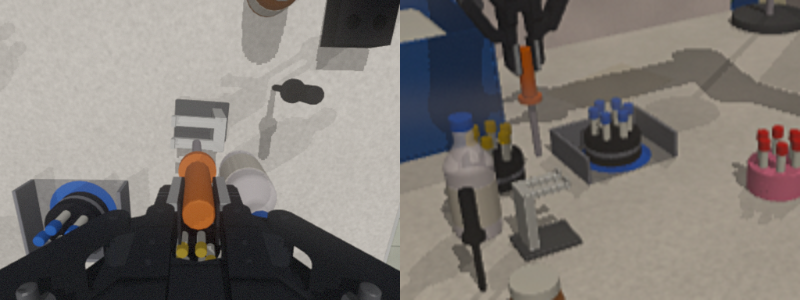

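The stylus is held and clear of the fork: wrist view (250,230) at full scale, scene (189,150). The caps put blue at (0.494, -0.327) and red at (0.498, 0.294), both centred in their docks. Next I measure how the stylus sits in the grip.

```bash
cat > tip.py <<'E'
from h import *
def stylus(c,s,name):
    M=cv2.Rodrigues(s['tcp_rot'])[0]; z=M[:,2]; g=s['tool_pos']+.155*z; P=cloud(c)
    d=P-g; a=d@z; r=np.linalg.norm(d-a[...,None]*z,axis=-1)
    for lo,hi,l in((.046,.075,'collar'),(.08,.135,'rod')):
        k=(a>lo)&(a<hi)&(r<.03)
        if k.sum()<4: print(name,l,'none'); continue
        q=P[k]; print(name,l,k.sum(),'z',q[:,2].min().round(4),q[:,2].max().round(4))
        zs=np.linspace(q[:,2].min(),q[:,2].max(),6)
        for i in range(5):
            kk=(q[:,2]>=zs[i])&(q[:,2]<=zs[i+1])
            if kk.any(): print('   ',kk.sum(),q[kk].mean(0).round(4),'rel axis',(q[kk].mean(0)-g-((q[kk].mean(0)-g)@z)*z).round(4))
if __name__=='__main__':
    s=bot.read_state(); print(s['tool_pos'],tilt(s))
    for n,f in(('wrist','wC'),('scene','sC')): stylus(dict(np.load(f+'.npz')),s,n)
E
python3 tip.py
```

```text
[ 0.69195709 -0.15310677  0.40888142] ('tool z', array([-0.0173, -0.0287, -0.9994]), 'tiltdeg', np.float64(1.92), 'close ang', np.float64(1.37))
wrist collar 83 z 0.2029 0.2075
    10 [ 0.6874 -0.146   0.2034] rel axis [-0.001   0.013  -0.0004]
    10 [ 0.6907 -0.1481  0.2042] rel axis [ 0.0023  0.0109 -0.0004]
    20 [ 0.6865 -0.1463  0.2052] rel axis [-0.0019  0.0126 -0.0003]
    18 [ 0.6892 -0.1467  0.2061] rel axis [ 0.0008  0.0123 -0.0004]
    25 [ 0.6887 -0.1459  0.207 ] rel axis [ 0.0003  0.013  -0.0004]
wrist rod 162 z 0.1335 0.1737
    31 [ 0.6866 -0.1542  0.1376] rel axis [-0.0007  0.0067 -0.0002]
    31 [ 0.6868 -0.1542  0.146 ] rel axis [-0.0006  0.0065 -0.0002]
    33 [ 0.6872 -0.1543  0.1538] rel axis [-0.0003  0.0062 -0.0002]
    37 [ 0.6873 -0.1542  0.1616] rel axis [-0.0004  0.006  -0.0002]
    30 [ 0.6874 -0.154   0.1687] rel axis [-0.0004  0.006  -0.0002]
scene collar 44 z 0.18 0.2074
    8 [ 0.687  -0.1521  0.1819] rel axis [-0.0011  0.0075 -0.0002]
    8 [ 0.6879 -0.152   0.1884] rel axis [-0.0003  0.0074 -0.0002]
    8 [ 0.6881 -0.1522  0.1939] rel axis [-0.0001  0.0071 -0.0002]
    6 [ 0.6874 -0.1527  0.1979] rel axis [-0.0009  0.0065 -0.0002]
    14 [ 0.6921 -0.1462  0.2058] rel axis [ 0.0037  0.0128 -0.0004]
scene rod 59 z 0.1315 0.1734
    11 [ 0.6867 -0.1519  0.1355] rel axis [-0.0005  0.0091 -0.0003]
    12 [ 0.6854 -0.1522  0.1432] rel axis [-0.0019  0.0085 -0.0002]
    11 [ 0.6866 -0.1523  0.152 ] rel axis [-0.0009  0.0082 -0.0002]
    12 [ 0.6866 -0.152   0.1606] rel axis [-0.001   0.0083 -0.0002]
    13 [ 0.6871 -0.152   0.1693] rel axis [-0.0007  0.008  -0.0002]
```

drive_tool([
  [0, 0.03, 0],
  [0, 0.09, 0],
  [-0.005, 0.16, 0],
  [-0.01, 0.24, 0],
  [-0.015, 0.32, 0],
  [-0.02, 0.4, 0],
  [-0.021, 0.48, 0],
  [-0.021, 0.55, 0],
], claw=[8, 8, 8, 8, 8, 8, 8, 8], yaw=[0, 0, 0, 0, 0, 0, 0, 0])

```text
time: 14.72
tool_pos: [0.6801, 0.1252, 0.406]
tcp_rot: [2.19, 2.246, -0.056]
wrist_force: [0.5, 0.4, -0.8]
width: 0.198
grip_force: 39.0
```

drive_tool([
  [0, 0.03, 0],
  [0, 0.043, 0],
  [0, 0.043, -0.03],
  [0, 0.043, -0.06],
  [0, 0.043, -0.06],
], claw=[8, 8, 8, 8, 8], yaw=[0, 0, 0, 0, 0])

```text
time: 15.13
tool_pos: [0.6802, 0.1425, 0.3732]
tcp_rot: [2.192, 2.245, -0.063]
wrist_force: [-0.8, -0.4, -1.9]
width: 0.194
grip_force: 39.1
```

```bash
cat > hole.py <<'E'
from h import *
import tip, sys
s=bot.read_state(); print(s['time'],s['tool_pos'],tilt(s),s['q'][5])
w=cam('wrist'); np.savez('wD.npz',**{k:w[k] for k in w}); tip.stylus(w,s,'wrist')
P=cloud(w); hsv=cv2.cvtColor(w['color'],cv2.COLOR_RGB2HSV)
near=(np.abs(P[...,0]-.676)<.03)&(np.abs(P[...,1]-.139)<.03)
g=near&(hsv[...,0]>45)&(hsv[...,0]<90)&(hsv[...,1]>70)&(P[...,2]<.052)&(P[...,2]>.035)
k=near&(w['color'].max(-1)<70)&(P[...,2]<.056)&(P[...,2]>.035)
for n,m,z in(('green',g,.044),('black',k,.05)):
    v,u=np.nonzero(m)
    if len(u)<5: print(n,len(u)); continue
    (a,b),r=cv2.minEnclosingCircle(np.stack([u,v],1).astype(np.float32))
    print(n,len(u),(round(a,1),round(b,1),round(r,1)),'z',np.median(P[m][:,2]).round(4),'enc',at_z(w,a,b,z).round(4),'mean',at_z(w,u.mean(),v.mean(),z).round(4))
print('timer top z',np.median(P[near&(P[...,2]>.045)&(P[...,2]<.056)][:,2]))
E
python3 hole.py
```

```text
15.1333 [0.68019762 0.14254324 0.37323429] ('tool z', array([-0.026 , -0.0306, -0.9992]), 'tiltdeg', np.float64(2.3), 'close ang', np.float64(1.35)) 0.16167889313353917
wrist collar 834 z 0.1627 0.1722
    15 [0.6771 0.1494 0.164 ] rel axis [ 0.0023  0.0132 -0.0005]
    45 [0.6729 0.149  0.1654] rel axis [-0.0019  0.0128 -0.0003]
    44 [0.6733 0.1494 0.1675] rel axis [-0.0015  0.0131 -0.0004]
    471 [0.676  0.1441 0.1696] rel axis [ 0.0011  0.0078 -0.0003]
    259 [0.6689 0.1435 0.1708] rel axis [-0.0061  0.0072 -0.0001]
wrist rod 162 z 0.093 0.1325
    26 [0.6701 0.1415 0.0969] rel axis [-0.0029  0.0074 -0.0002]
    31 [0.6708 0.1414 0.1046] rel axis [-0.0024  0.0071 -0.0002]
    36 [0.671  0.1413 0.1126] rel axis [-0.0024  0.0068 -0.0001]
    35 [0.6715 0.1415 0.1207] rel axis [-0.0021  0.0067 -0.0001]
    34 [0.6713 0.1417 0.1281] rel axis [-0.0025  0.0066 -0.0001]
green 127 (259.2, 167.8, 6.4) z 0.0447 enc [0.6762 0.1394 0.044 ] mean [0.6762 0.1395 0.044 ]
black 281 (276.5, 164.6, 29.7) z 0.0515 enc [0.692  0.1443 0.05  ] mean [0.6918 0.1446 0.05  ]
timer top z 0.05085905134032742
```

Run:
```python
from h import *
for f in('wC','wD'):
    w=dict(np.load(f+'.npz')); D=w['depth']; print(f,w['eye'],R(w)[:,2].round(4),R(w)[:,0].round(4))
    K=w['mtx']
    for v in range(184,240,6):
        k=[u for u in range(225,290) if .17<D[v,u]<.28]
        if k: print(v,k[0],k[-1],np.median(D[v,k]).round(4),end=' | ')
    print()
t=cam('top');P=cloud(t);hsv=cv2.cvtColor(t['color'],cv2.COLOR_RGB2HSV)
```

```text
wC [ 0.69037711 -0.08872733  0.38128105] [0.0059 0.2875 0.9578] [ 0.9996  0.0242 -0.0134]
184 246 256 0.2411 | 190 246 257 0.2266 | 196 241 264 0.1815 | 202 233 271 0.181 | 208 230 274 0.1816 | 214 229 276 0.1822 | 220 228 276 0.1841 | 226 236 271 0.1848 | 232 270 271 0.1859 | 
wD [0.67747054 0.20707229 0.3412583 ] [0.0192 0.288  0.9574] [ 0.9993  0.0238 -0.0272]
184 246 256 0.2409 | 190 246 257 0.226 | 196 241 264 0.1813 | 202 233 271 0.1811 | 208 230 274 0.1815 | 214 229 275 0.1824 | 220 228 276 0.1837 | 226 236 271 0.1857 | 232 270 271 0.186 |
```

The stylus sits at the same pixels in both wrist images; only the reported camera pose wobbles. I therefore rely on the offset between tip and hole within one image, which is about (+6, +1.5) mm. I correct by that, lower a little and measure again over several frames.

drive_tool([
  [0.006, 0.002, 0],
  [0.012, 0.003, -0.02],
  [0.012, 0.003, -0.04],
  [0.012, 0.003, -0.04],
], claw=[8, 8, 8, 8], yaw=[0, 0, 0, 0])

```text
time: 15.57
tool_pos: [0.6871, 0.1445, 0.3554]
tcp_rot: [2.191, 2.244, -0.057]
wrist_force: [-0.8, 1.0, -0.9]
width: 0.198
grip_force: 39.1
```

```bash
cat > rel.py <<'E'
from h import *
out=[]
for i in range(6):
    w=cam('wrist'); P=cloud(w); D=w['depth']; hsv=cv2.cvtColor(w['color'],cv2.COLOR_RGB2HSV)
    r=np.zeros(D.shape,bool); r[160:195,240:264]=True; r&=(D>.2)&(D<.28); r&=P[...,2]<P[r][:,2].min()+.012
    near=(np.abs(P[...,0]-.676)<.03)&(np.abs(P[...,1]-.139)<.03)
    g=near&(hsv[...,0]>45)&(hsv[...,0]<90)&(hsv[...,1]>70)&(P[...,2]<.052)&(P[...,2]>.035)
    v,u=np.nonzero(g)
    (a,b),rad=cv2.minEnclosingCircle(np.stack([u,v],1).astype(np.float32))
    tp=P[r].mean(0)-[0,.0035,0]; h=at_z(w,a,b,.044)
    out.append(np.r_[h,tp,P[r][:,2].min(),(h-tp)[:2],a,b,rad])
o=np.array(out); print(o.mean(0).round(4)); print(o.std(0).round(4))
s=bot.read_state(); print(s['time'],s['tool_pos'],s['wrist_force'],tilt(s))
save(cv2.resize(w['color'][100:240,180:330],(600,560),interpolation=2),'hole')
E
python3 rel.py
```

```text
[ 6.762000e-01  1.396000e-01  4.400000e-02  6.792000e-01  1.478000e-01
  5.140000e-02  4.980000e-02 -2.900000e-03 -8.200000e-03  2.490421e+02
  1.742722e+02  6.809400e+00]
[1.000e-04 2.000e-04 0.000e+00 1.000e-03 1.100e-03 3.000e-04 9.000e-04
 1.000e-03 1.000e-03 7.484e-01 2.081e-01 7.360e-02]
15.8667 [0.68762068 0.14494658 0.35861415] [0.19981268 0.30135341 0.60211044] ('tool z', array([-0.0177, -0.0284, -0.9994]), 'tiltdeg', np.float64(1.91), 'close ang', np.float64(1.37))
```

View pics/hole.png

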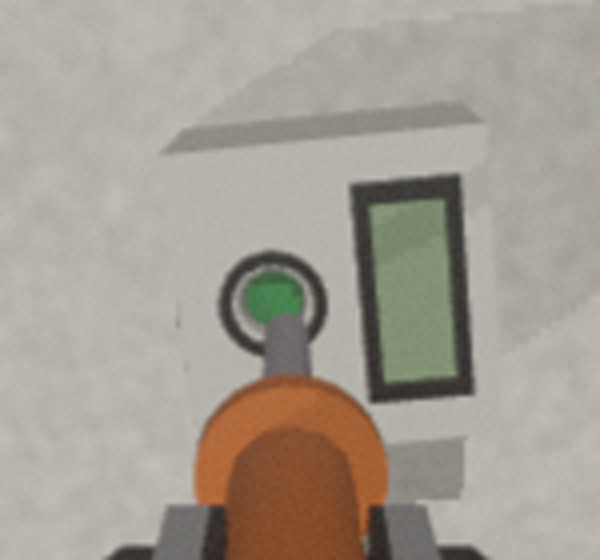

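The crop shows the tip at (288,318), i.e. full-frame (252,179.5). The black ring round the hole is centred at (273,303), i.e. full-frame (248.2,175.7). My rod mask had picked up some of the timer's surface, so I recompute from these pixels.

```bash
cat > rel2.py <<'E'
from h import *
# tip: rod axis in camera frame is constant; fit from rod rows 184..193 in wC/wD, then step 75 mm below the collar underside
def rodfit():
    w=dict(np.load('wD.npz')); K=w['mtx']; D=w['depth']; pts=[];tipv=[]
    for v in range(176,194):
        k=[u for u in range(240,264) if .2<D[v,u]<.262]
        if len(k)>=6: 
            d=np.min(D[v,k]); uc=(k[0]+k[-1])/2; pts.append([(uc-K[0,2])/K[0,0]*d,-(v-K[1,2])/K[1,1]*d,-d,v,len(k)])
    return np.array(pts)
if __name__=='__main__':
    p=rodfit(); print(p.round(4)[[0,1,2,-1]])
    q=p[:,:3]; m=q.mean(0); d=np.linalg.svd(q-m)[2][0]; 
    if d[2]>0: d=-d   # pointing away from camera (to tip)
    tipc=m+d*((q-m)@d).max()
    H=[];Tp=[];Z=[]
    for i in range(6):
        w=cam('wrist'); Rm=R(w); e=np.array(w['eye']); g=w['color'].astype(int)
        dark=(w['color'].max(-1)<75).astype(np.uint8); dark[:150]=0; dark[190:]=0; dark[:,:228]=0; dark[:,266:]=0
        v,u=np.nonzero(dark); k=np.hypot(u-248.2,v-175.7)<17; v,u=v[k],u[k]
        (a,b),(A,B),_=cv2.fitEllipse(np.stack([u,v],1).astype(np.float32)) if len(u)>10 else ((0,0),(0,0),0)
        ax=Rm@d; t=e+Rm@tipc; t=t-np.array([0,.0040,0])
        H.append(at_z(w,a,b,.05)); Tp.append(t); Z.append(ax); 
    print('ring px',a,b,A,B,len(u)); H=np.array(H);Tp=np.array(Tp)
    print('hole',H.mean(0).round(4),'tip',Tp.mean(0).round(4),'axis',np.mean(Z,0).round(4),'need',(H-Tp).mean(0).round(4),(H-Tp).std(0).round(4))
    w=cam('wrist'); print('ring by eye', at_z(w,248.2,175.7,.05),'tip px',proj(w,Tp[-1]))
E
python3 rel2.py
```

```text
[[-2.100e-03  8.300e-03 -2.515e-01  1.790e+02  7.000e+00]
 [-2.100e-03  7.500e-03 -2.501e-01  1.800e+02  9.000e+00]
 [-2.100e-03  6.600e-03 -2.463e-01  1.810e+02  1.100e+01]
 [-1.500e-03 -2.300e-03 -2.202e-01  1.930e+02  6.000e+00]]
ring px 247.9287109375 175.74684143066406 23.17514419555664 24.04343605041504 113
hole [0.6763 0.1397 0.05  ] tip [0.6799 0.1414 0.0834] axis [-0.0399  0.0077 -0.9992] need [-0.0035 -0.0017 -0.0334] [0.0001 0.     0.0001]
ring by eye [0.67654813 0.13974956 0.05      ] tip px (np.float64(250.83121752687967), np.float64(184.10990290992987))
```

Run:
```python
from h import *
E=[];N=[]
for i in range(5):
    w=cam('wrist'); D=w['depth']; Rm=R(w); 
    P=cloud(w)
    c=at_z(w,247.9,175.75,.05)
    for z in (.07,.075,.08): N.append((c-(at_z(w,250.9,178.8,z)-[0,.0035,0]))[:2])
    m=np.zeros(D.shape,bool); m[215:217,232:245]=True; E.append(np.median(P[204:209,245:258].reshape(-1,3),0))
N=np.array(N).reshape(5,3,2); print(N.mean(0).round(4)); print('collar top',np.mean(E,0).round(4))
for v in range(174,184): print(v,[(u,D[v,u].round(3)) for u in range(246,258)])
```

```text
[[-0.0032  0.001 ]
 [-0.0033 -0.0003]
 [-0.0034 -0.0017]]
collar top [0.6817 0.1493 0.1556]
174 [(246, np.float32(0.291)), (247, np.float32(0.289)), (248, np.float32(0.29)), (249, np.float32(0.289)), (250, np.float32(0.289)), (251, np.float32(0.29)), (252, np.float32(0.291)), (253, np.float32(0.289)), (254, np.float32(0.288)), (255, np.float32(0.29)), (256, np.float32(0.299)), (257, np.float32(0.283))]
175 [(246, np.float32(0.289)), (247, np.float32(0.291)), (248, np.float32(0.291)), (249, np.float32(0.291)), (250, np.float32(0.289)), (251, np.float32(0.29)), (252, np.float32(0.29)), (253, np.float32(0.289)), (254, np.float32(0.288)), (255, np.float32(0.289)), (256, np.float32(0.296)), (257, np.float32(0.283))]
176 [(246, np.float32(0.291)), (247, np.float32(0.291)), (248, np.float32(0.29)), (249, np.float32(0.29)), (250, np.float32(0.29)), (251, np.float32(0.291)), (252, np.float32(0.292)), (253, np.float32(0.29)), (254, np.float32(0.29)), (255, np.float32(0.289)), (256, np.float32(0.291)), (257, np.float32(0.285))]
177 [(246, np.float32(0.289)), (247, np.float32(0.291)), (248, np.f
[... 1443 characters left out ...]
float32(0.252)), (256, np.float32(0.256)), (257, np.float32(0.283))]
182 [(246, np.float32(0.251)), (247, np.float32(0.249)), (248, np.float32(0.246)), (249, np.float32(0.246)), (250, np.float32(0.244)), (251, np.float32(0.244)), (252, np.float32(0.245)), (253, np.float32(0.245)), (254, np.float32(0.246)), (255, np.float32(0.249)), (256, np.float32(0.251)), (257, np.float32(0.285))]
183 [(246, np.float32(0.25)), (247, np.float32(0.246)), (248, np.float32(0.243)), (249, np.float32(0.242)), (250, np.float32(0.243)), (251, np.float32(0.242)), (252, np.float32(0.242)), (253, np.float32(0.243)), (254, np.float32(0.243)), (255, np.float32(0.244)), (256, np.float32(0.25)), (257, np.float32(0.286))]
```

Tip z is about 0.075. The grip history, the collar and the depth all agree on this. The correction is (-3.3, -0.5) mm. I apply it and go down in stages, watching the force.

drive_tool([
  [-0.007, -0.001, 0],
  [-0.007, -0.001, -0.01],
  [-0.007, -0.001, -0.025],
  [-0.007, -0.001, -0.04],
  [-0.007, -0.001, -0.05],
  [-0.007, -0.001, -0.05],
], claw=[8, 8, 8, 8, 8, 8], yaw=[0, 0, 0, 0, 0, 0])

```text
time: 16.97
tool_pos: [0.6832, 0.1442, 0.3304]
tcp_rot: [2.191, 2.245, -0.057]
wrist_force: [-0.2, 0.2, -0.6]
width: 0.192
grip_force: 39.1
```

Run:
```python
from h import *
N=[]
for i in range(5):
    w=cam('wrist'); s=bot.read_state(); dark=(w['color'].max(-1)<75).astype(np.uint8)
    v,u=np.nonzero(dark); k=(np.hypot(u-251,v-181)<17)&(v<190); 
    (a,b),ax,_=cv2.fitEllipse(np.stack([u[k],v[k]],1).astype(np.float32)); D=w['depth']
    # rod axis point at hole height: row 179 surface
    N.append(np.r_[a,b,ax,k.sum(),at_z(w,a,b,.05)[:2]-(at_z(w,250.9,178.8,.05)-[0,.0035,0])[:2],s['wrist_force'],s['tool_pos']])
print(np.mean(N,0).round(4)); print([(v,[D[v,u].round(3) for u in (244,247,250,253,256,259)]) for v in range(174,188,2)])
```

```text
[ 2.522870e+02  1.827949e+02  2.464420e+01  2.635370e+01  1.332000e+02
  1.200000e-03  2.000000e-04  5.041000e-01  8.600000e-03 -6.712000e-01
  6.840000e-01  1.444000e-01  3.326000e-01]
[(174, [np.float32(0.257), np.float32(0.257), np.float32(0.265), np.float32(0.264), np.float32(0.258), np.float32(0.257)]), (176, [np.float32(0.26), np.float32(0.265), np.float32(0.265), np.float32(0.264), np.float32(0.265), np.float32(0.258)]), (178, [np.float32(0.265), np.float32(0.266), np.float32(0.255), np.float32(0.266), np.float32(0.264), np.float32(0.26)]), (180, [np.float32(0.264), np.float32(0.254), np.float32(0.25), np.float32(0.252), np.float32(0.265), np.float32(0.281)]), (182, [np.float32(0.266), np.float32(0.249), np.float32(0.245), np.float32(0.244), np.float32(0.253), np.float32(0.275)]), (184, [np.float32(0.267), np.float32(0.245), np.float32(0.239), np.float32(0.24), np.float32(0.247), np.float32(0.269)]), (186, [np.float32(0.267), np.float32(0.238), np.float32(0.235), np.float32(0.234), np.float32(0.24), np.float32(0.262)])]
```

The tip is right at the mouth of the hole, within about 1 mm. Pressing now.

drive_tool([
  [0.002, 0, -0.006],
  [0.002, 0, -0.012],
  [0.002, 0, -0.018],
  [0.002, 0, -0.022],
  [0.002, 0, -0.022],
], claw=[8, 8, 8, 8, 8], yaw=[0, 0, 0, 0, 0])

```text
time: 17.63
tool_pos: [0.6856, 0.1445, 0.3238]
tcp_rot: [2.188, 2.242, -0.049]
wrist_force: [-0.6, -0.6, 4.4]
width: 0.193
grip_force: 39.9
```

drive_tool([
  [0, 0, -0.004],
  [0, 0, -0.006],
  [0, 0, -0.006],
  [0, 0, -0.006],
], claw=[8, 8, 8, 8], yaw=[0, 0, 0, 0])

```text
time: 17.97
tool_pos: [0.6859, 0.1446, 0.3232]
tcp_rot: [2.188, 2.241, -0.046]
wrist_force: [-1.5, -0.8, 12.9]
width: 0.196
grip_force: 41.7
```

Run:
```python
from h import *
for i in range(3):
    w=cam('wrist'); P=cloud(w); s=bot.read_state()
    col=np.median(P[199:202,240:245].reshape(-1,3),0); tim=np.median(P[170:200,225:232].reshape(-1,3),0)
    t2=np.median(P[165:172,246:256].reshape(-1,3),0)
    print(col.round(4),tim.round(4),t2.round(4),'collar top - timer',(col-t2)[2].round(4),s['wrist_force'].round(1))
for f in('wD',):
    P=cloud(dict(np.load(f+'.npz'))); print(np.median(P[199:202,240:245].reshape(-1,3),0))
```

```text
[0.6759 0.152  0.1204] [0.6616 0.1412 0.0506] [0.6788 0.1547 0.0508] collar top - timer 0.0696 [-2.1 -0.6 12.1]
[0.6758 0.1521 0.1202] [0.6616 0.1411 0.0507] [0.6792 0.1548 0.0507] collar top - timer 0.0695 [-2.1  0.1 11.4]
[0.6758 0.152  0.1204] [0.6616 0.1413 0.0507] [0.6788 0.1547 0.0504] collar top - timer 0.07 [-0.8 -0.2 12.8]
[0.66763576 0.14940611 0.1701639 ]
```

The collar stands 69.6 mm above the timer top, so the tip is 11.4 mm deep. With the force rise past the spring, that means the button is fully down. Now I lift and carry the stylus back above the fork.

drive_tool([
  [0, 0, 0.02],
  [0, 0, 0.06],
  [0, 0, 0.11],
  [0, 0, 0.15],
  [0, 0, 0.178],
  [0, -0.03, 0.178],
  [0.004, -0.09, 0.178],
  [0.008, -0.15, 0.178],
], claw=[8, 8, 8, 8, 8, 8, 8, 8], yaw=[0, 0, 0, 0, 0, 0, 0, 0])

```text
time: 18.78
tool_pos: [0.6885, 0.0688, 0.407]
tcp_rot: [2.187, 2.246, -0.054]
wrist_force: [0.4, 0.5, -0.8]
width: 0.194
grip_force: 39.1
```

drive_tool([
  [0.006, -0.07, 0],
  [0.006, -0.14, 0],
  [0.006, -0.21, 0],
  [0.006, -0.28, 0],
  [0.006, -0.35, 0],
  [0.006, -0.41, 0],
  [0.006, -0.445, 0],
  [0.006, -0.445, 0],
], claw=[8, 8, 8, 8, 8, 8, 8, 8], yaw=[0, 0, 0, 0, 0, 0, 0, 0])

```text
time: 19.45
tool_pos: [0.6911, -0.1577, 0.4063]
tcp_rot: [2.195, 2.239, -0.056]
wrist_force: [1.3, 0.5, -1.4]
width: 0.195
grip_force: 39.1
```

```bash
cat > ret.py <<'E'
from h import *
N=[]
for i in range(6):
    w=cam('wrist'); P=cloud(w); D=w['depth']; Z=P[...,2]; s=bot.read_state()
    g=(np.abs(Z-.09)<.005)&(P[...,1]>-.2)&(P[...,1]<-.115)&(P[...,0]>.64)&(P[...,0]<.75)
    x,y=P[g][:,0],P[g][:,1]
    k=(x>.66)&(x<.70); ys=y[k]
    # slot edges at x .66-.672 : largest gap in y
    def gap(a,b):
        q=np.sort(y[(x>a)&(x<b)])
        if len(q)<20: return [np.nan]*3
        d=np.diff(q); j=d[5:-5].argmax()+5; return [q[j],q[j+1],d[j]]
    tipxy=at_z(w,250.9,178.8,.125)-[0,.0035,0]
    N.append(np.r_[tipxy,gap(.658,.668),gap(.668,.678),gap(.68,.69),ys.min(),ys.max(),x.min(),x.max(),s['tool_pos']])
print(np.nanmean(N,0).round(4)); print(np.nanstd(N,0).round(4)); print(s['time'],s['wrist_force'],tilt(s))
print([(v,[D[v,u].round(3) for u in (247,250,253)]) for v in range(172,186,2)])
np.savez('wE.npz',**{k:w[k] for k in w})
E
python3 ret.py
```

```text
[ 0.6831 -0.1583  0.125  -0.1638 -0.1491  0.0147 -0.1642 -0.1493  0.0149
 -0.165  -0.1499  0.0151 -0.1774 -0.1369  0.6555  0.7203  0.6918 -0.153
  0.4072]
[0.0005 0.0021 0.     0.0001 0.0003 0.0002 0.0001 0.0001 0.0001 0.0003
 0.0002 0.0002 0.0003 0.     0.0003 0.0001 0.0003 0.0014 0.0005]
19.75 [-0.3533976  -0.60268277 -0.65767888] ('tool z', array([-0.0188, -0.028 , -0.9994]), 'tiltdeg', np.float64(1.93), 'close ang', np.float64(1.47))
[(172, [np.float32(0.377), np.float32(0.377), np.float32(0.376)]), (174, [np.float32(0.377), np.float32(0.377), np.float32(0.379)]), (176, [np.float32(0.378), np.float32(0.378), np.float32(0.38)]), (178, [np.float32(0.38), np.float32(0.255), np.float32(0.259)]), (180, [np.float32(0.255), np.float32(0.25), np.float32(0.251)]), (182, [np.float32(0.25), np.float32(0.244), np.float32(0.244)]), (184, [np.float32(0.244), np.float32(0.24), np.float32(0.239)])]
```

```bash
python3 ret.py | head -5
```

```text
[ 0.6841 -0.1566  0.125  -0.1637 -0.149   0.0147 -0.1642 -0.1496  0.0146
 -0.1652 -0.15    0.0152 -0.1772 -0.1369  0.6556  0.7202  0.6921 -0.152
  0.4082]
[0.0001 0.0003 0.     0.0001 0.0002 0.0002 0.0001 0.0002 0.0003 0.0001
 0.0002 0.0003 0.0002 0.0001 0.0004 0.0001 0.     0.0003 0.0001]
```

Tip (0.684, -0.1566), slot middle -0.1575, seat x 0.6865: a 1 mm correction, then lower.

drive_tool([
  [0.002, -0.002, -0.01],
  [0.002, -0.002, -0.03],
  [0.002, -0.002, -0.05],
  [0.002, -0.002, -0.08],
  [0.002, -0.002, -0.11],
  [0.002, -0.002, -0.14],
  [0.002, -0.002, -0.16],
  [0.002, -0.002, -0.17],
], claw=[8, 8, 8, 8, 8, 8, 8, 8], yaw=[0, 0, 0, 0, 0, 0, 0, 0])

```text
time: 20.72
tool_pos: [0.692, -0.1539, 0.3193]
tcp_rot: [2.192, 2.246, -0.056]
wrist_force: [-0.7, 0.1, -1.2]
width: 0.196
grip_force: 39.1
```

Run:
```python
from h import *
s=bot.read_state(); print(s['time'],s['tool_pos'],s['wrist_force'].round(1),s['torque'].round(2))
for i in range(3):
    w=cam('wrist'); P=cloud(w)
    print('collar top',np.median(P[199:202,240:245].reshape(-1,3),0).round(4), 'axis at collar',(at_z(w,252.5,202,np.median(P[199:202,240:245,2]))).round(4))
```

```text
20.7167 [ 0.69202625 -0.15393638  0.31927472] [-0.7  0.1 -1.2] [ 0.   -0.03  0.02]
collar top [ 0.68   -0.1464  0.1162] axis at collar [ 0.6859 -0.1474  0.1162]
collar top [ 0.6801 -0.1464  0.1161] axis at collar [ 0.686  -0.1475  0.1161]
collar top [ 0.6807 -0.1465  0.1179] axis at collar [ 0.6867 -0.1475  0.1179]
```

drive_tool([
  [0, 0, -0.01],
  [0, 0, -0.025],
  [0, 0, -0.038],
  [0, 0, -0.042],
  [0, 0, -0.042],
], claw=[8, 8, 8, 8, 8], yaw=[0, 0, 0, 0, 0])

```text
time: 21.28
tool_pos: [0.6925, -0.154, 0.3008]
tcp_rot: [2.191, 2.244, -0.054]
wrist_force: [-0.5, -0.1, -1.1]
width: 0.193
grip_force: 39.1
```

Run:
```python
from h import *
for i in range(3):
    w=cam('wrist'); P=cloud(w); s=bot.read_state()
    print('collar top',np.median(P[199:202,240:245].reshape(-1,3),0).round(4),s['wrist_force'].round(1),s['tool_pos'].round(4))
```

```text
collar top [ 0.6812 -0.1466  0.0977] [0.4 0.  0.1] [ 0.6928 -0.1541  0.3014]
collar top [ 0.6815 -0.1468  0.0984] [-0.2 -0.2 -1.1] [ 0.693  -0.1541  0.3019]
collar top [ 0.6819 -0.147   0.0988] [-0.9  0.1  0.4] [ 0.6931 -0.1542  0.3023]
```

drive_tool([
  [0, 0, -0.003],
  [0, 0, -0.005],
  [0, 0, -0.005],
  [0, 0, -0.005],
], claw=[8, 8, 8, 8], yaw=[0, 0, 0, 0])

```text
time: 21.77
tool_pos: [0.6932, -0.1542, 0.3002]
tcp_rot: [2.189, 2.242, -0.051]
wrist_force: [0.5, 0.2, 1.5]
width: 0.191
grip_force: 39.3
```

drive_tool([
  [0, 0, 0],
  [0, 0, 0],
  [0, 0, 0],
  [0, 0, 0],
  [0, 0, 0],
  [0, 0, 0],
  [0, 0, 0],
  [0, 0, 0],
], claw=[18, 20, 24, 28, 34, 42, 50, 50], yaw=[0, 0, 0, 0, 0, 0, 0, 0])

```text
time: 22.43
tool_pos: [0.693, -0.1541, 0.2996]
tcp_rot: [2.189, 2.243, -0.052]
wrist_force: [-0.5, 0.2, 0.3]
width: 0.588
grip_force: 0.0
```

drive_tool([
  [0, 0, 0.02],
  [0, 0, 0.06],
  [0, 0, 0.11],
  [0, 0, 0.16],
  [0, 0, 0.18],
  [-0.02, -0.05, 0.18],
  [-0.04, -0.116, 0.18],
  [-0.04, -0.116, 0.18],
], claw=[50, 50, 50, 50, 50, 50, 50, 50], yaw=[0, 0, 0, 0, 0, 0, 0, 0])

```text
time: 23.1
tool_pos: [0.6716, -0.2165, 0.3904]
tcp_rot: [2.191, 2.238, -0.056]
wrist_force: [-0.2, 0.3, 0.6]
width: 0.584
grip_force: 0.0
```

Run:
```python
from h import *
import sty
from carr import locate
for i in range(2): w=cam('wrist'); sty.meas(w)
s=bot.read_state(); print(s['time'],s['tool_pos'],s['wrist_force'].round(1))
c=cam('scene'); print(np.array(locate(c,'red'))[:,:3]);print(np.array(locate(c,'blue'))[:,:3])
t=cam('top'); print(np.array(locate(t,'red'))[:,:3]);print(np.array(locate(t,'blue'))[:,:3] if len(locate(t,'blue')) else '')
P=cloud(c);hsv=cv2.cvtColor(c['color'],cv2.COLOR_RGB2HSV)
m=(hsv[...,0]>3)&(hsv[...,0]<16)&(hsv[...,1]>110)&(np.abs(P[...,0]-.687)<.05)&(np.abs(P[...,1]+.155)<.05)
print('scene stylus',P[m].min(0).round(4),P[m].max(0).round(4))
```

```text
top 666 (291.6428527832031, 104.0, 15.080326080322266) z [0.1549 0.1555 0.1565] enc@z [ 0.6885 -0.1583  0.155 ] mean@z [ 0.6883 -0.158   0.155 ]
collar 359 (286.6710510253906, 101.0, 19.329044342041016) z [0.096  0.0966 0.0977] enc@z [ 0.6901 -0.158   0.096 ] mean@z [ 0.6838 -0.1551  0.096 ]
fork 2641 [ 0.6551 -0.2049  0.082 ] [ 0.7636 -0.1371  0.0978]
base z 0.008598405671978948 [ 0.6522 -0.1878  0.0058] [ 0.7307 -0.1272  0.0107]
top 664 (290.375, 108.0, 14.946357727050781) z [0.1548 0.1555 0.1564] enc@z [ 0.6884 -0.1582  0.155 ] mean@z [ 0.6883 -0.158   0.155 ]
collar 360 (285.5, 104.5, 19.039531707763672) z [0.0961 0.0967 0.0977] enc@z [ 0.6898 -0.158   0.096 ] mean@z [ 0.684  -0.1548  0.096 ]
fork 2610 [ 0.6556 -0.205   0.0821] [ 0.7639 -0.1374  0.0979]
base z 0.008637267694003525 [ 0.6518 -0.1879  0.0059] [ 0.7305 -0.1271  0.0111]
23.2 [ 0.6724759  -0.2133128   0.38960213] [-0.1  0.5 -0.2]
[[ 0.33  -0.117  0.081]
 [ 0.367 -0.099  0.084]
 [ 0.329 -0.074  0.083]
 [ 0.36  -0.07   0.08 ]
 [ 0.479  0.285  0.083]
 [ 0.518  0.282  0.084]
 [ 0.491  0.321  0.084]
 [ 0.523  0.316  0.085]]
[[ 0.521 -0.326  0.081]
 [ 0.486 -0.295  0.082]
 [ 0.515 -0.3    0.081]]
[[ 0.522  0.282  0.084]
 [ 0.499  0.267  0.084]
 [ 0.495  0.32   0.085]
 [ 0.475  0.278  0.085]
 [ 0.369 -0.102  0.086]
 [ 0.357 -0.078  0.085]
 [ 0.356 -0.125  0.086]
 [ 0.331 -0.076  0.085]
 [ 0.33  -0.121  0.085]
 [ 0.318 -0.1    0.085]]

scene stylus [ 0.6751 -0.1656  0.0902] [ 0.701  -0.1419  0.1573]
```

The stylus hangs upright with its collar on the fork and its top at 0.155 m, 2 mm from where it started. Both carriers are in their docks and the gripper is clear, so I hand in.

```bash
python3 -c "
from workcell import bot
print(bot.finish_job())"
```

```text
the job is handed in; nothing more can be done
None
```

I handed the job in at about 23 s: red and blue carriers upright inside their matching docks, timer button pressed fully down with the stylus tip, and the stylus hung back in its stand, though joint 6 briefly read 2.5515 rad against its stated 2.55 limit and no verdict came back.

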